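Load the bushing tray magazine beside the press

ROBOT

A 7-joint arm with a two-finger parallel gripper is mounted at the origin on a cart in front of the work surface, level with it; the furniture and walls round the work are solid. World frame = base frame: x ahead of the robot, y to its left, z up, the work surface at z = 0. Lengths are in m, angles in rad, forces in N, time in s.
With the tool pointing down it reaches from about 0.4 to 0.85 m from the base axis. Payload 10.4 kg.
Tool frame: the origin (TCP) lies at the very end of the fingers, on their centre line; the grasp point (between the pads) lies 19 mm behind it (r.pinch_z is the distance from the TCP to the grasp point, in m); z points along the fingers, y is the line along which they close (so a half turn about z gives the same grasp; the last joint's range is limited). The gripper opens to 87 mm and grips with 3 to 60 N. Pads are 19 mm wide; open, the fingers measure 117 mm over their backs; the gripper's body (75 mm by 190 mm) begins 51 mm behind the grasp point.
Start: joints at [1.11, 0.332, -0.065, 1.46, 0.022, 1.35, -0.088], TCP at [0.265, -0.566, 0.223] pointing down, gripper open.
Joint ranges: [-2.6, 2.6], [-0.5, 2.12], [-1.47, 1.34], [0.16, 2.42], [-1.27, 4.41], [0.06, 2.06], [-2.6, 2.6]. Speed limits (rad/s): [2.22, 2.22, 2.79, 2.79, 3.14, 3.14, 3.14].

INTERFACE

Orientations are given as a unit quaternion [x, y, z, w].
In Python, from bench import sensors, vision, r gives the robot as it stands.
- The arm moves only by the shell command python3 -m crank 'ROWS' [OPENING] [FORCE]. ROWS is JSON, a list of rows, each a list of 2 entries, a list of its own where there are three numbers: the shift along the tool's x, y, z normalised to -1 to 1, where 1 is 3 cm, then the turn about the tool's z normalised to -1 to 1, where 1 is 8 degrees. A call has 1 to 12 rows; each row shifts and turns the commanded pose from where the row before left it, along the tool's axes as they then stand; what a row does not reach is not made up. A row lasts 1/8 s, in which the tool goes at most 62.5 mm and 10.7 degrees, less where a joint would pass 70% of its speed; a pose out of reach is approached as far as the arm can. A call with a number of a shift or a turn outside -1 to 1 is refused whole. A call with a gripper value outside its range is refused whole. OPENING is the opening, from 0 (shut) to 1 (fully open), set as the call begins (- or left out, the last holds). The fingers move at their own pace and stop on an object; FORCE is the grip in N (left out, the last holds). Time passes only in rows, so rows that do not move let the fingers close. It gives the time, the measured TCP pose, the force, the opening and the grip force at its end, in the units of the state.
- sensors.read_state(): the state, without advancing time (a new reading comes with each control period).
- vision.camera(name): name is "side" or "top" or "wrist"; returns the picture (420x560x3 uint8, red, green, blue); there is no depth.
- vision.camera_model(name): a dict with "vertical_fov" (degrees; the focal length in pixels is half the picture's height over the tangent of half this angle, whatever the lens; pixels are square), "cx", "cy" (the principal point, pixels), "dist" ([k1, k2, p1, p2, k3] as OpenCV has them; the pictures are not rectified), "camera_from_world" (4x4, takes a point from world to camera coordinates); the wrist camera has in their place "hand_eye" (4x4, takes a point from camera to tool coordinates, whose origin is the TCP and whose axes are the flange's). Camera axes: x right, y down, z forward; pixel columns grow to the right and rows downward; lengths in m; the calibration is good to about 2 mm. A picture is of the moment at which its call begins: read the wrist's pose just before it. camera_model takes no time and is no camera call.
- r.close_job(): hands the job in; it is judged then, once.
The state is a dict: "time": time; "joint_positions": joint angles; "joint_vel": joint speeds; "joint_torque": joint torques, N m; "ee_pos": TCP position; "eef_rot": TCP orientation; "ft_force": force on the tool from outside, world axes, zero at the start; "torque": the same for the moment, N m; "width": finger opening in m; "grip_force": force on a finger pad.
Only numpy, scipy, OpenCV 4.12 (cv2) and the standard library are available. Lean on these libraries where they do the work, as an engineer would, in place of code of your own. Each camera call takes 0.05 s, during which the arm holds its last target. There are 200 camera calls.

TASK

Get the tray magazine ready for the press: raise the gate, turn the carrier round and slide it nose first between the rails fully home, then lower the gate all the way behind it. Stack every part tray that is there on the carrier, cut corners over cut corners so that each skirt drops right down over the rim below, and finish with the cover on top; leave the other things on the bench alone.

Things in the scene. Friction and masses are not known exactly. Their poses are not given: they have to be found in the camera images.
- dock: fixed aluminium dock: two guide rails on the bench, end stop, gate. Origin: on the bench between the rails, where the centre of the carrier's block lies when home; +x: the way the carrier slides in. Rails x=-75 to +64 mm, 85 mm clear between them, 11 mm high, lips (7.5 to 11 mm up, 73 mm clear) reach over the carrier's plate; end stop at x=+62.5. Gate posts x=-63 to -46, y=+-46 to 61, 74 mm high
- dock_mouth (a point): middle of the flared mouth of the rails, on the bench, dock x=-98 mm: 106 mm wide here, narrowing to the rails' 85 mm at x=-75, 11 mm high. The carrier slides on the bench top itself
- gate (a joint): height in m by which the gate is raised: 0 down, 0.05 fully up. An upright clear pane across the rails at dock x=-52 to -57 mm; slides vertically against 3.5 N friction, stays where left. Down, its edge is 7 mm above the bench, 4 mm behind the home carrier's block, and it cannot go down on a block that is not home. Raised by 20 mm or more it lets the block and rim (22 mm high) pass
- gate_bar (a point): centre of the gate's black grab bar: 66 mm long along dock y, 11 x 11 mm in section, 82.5 mm above the bench when the gate is down; nothing beside it, 14 mm free below it: pinch it from above across dock x
- carrier: loose aluminium base carrier, 0.4 kg. Origin: underside, below the centre of its block; +x to its nose. Plate 5 mm thick, 82 mm wide, x=-145 (tail) to +62 mm (nose). Tail bar 100 mm wide, 10 mm high, x=-145 to -127, does not pass the rails. Block 96 x 62 mm, 5 to 16 mm high, cut corners towards the nose, on it a rim like a tray's, to 22 mm. Lift it by the block across y; it balances near x=-25 mm
- carrier_nose (a point): middle of the carrier's nose edge, underside (carrier x=+62 mm); the nose corners are cut by 14 mm. Home, it is at the end stop
- carrier_grip (a point): point 34 mm up on the upright black grip at the carrier's tail: a rib 12 mm thick (carrier y), 34 mm long (carrier x), 5 to 46 mm high, at carrier x=-128 mm. It stays outside the rails and the gate
- tray0: loose black part tray, 96 (x) x 62 (y) mm, 26 mm high, 0.18 kg, its steel bushings fixed in it; may be absent. Origin: centre of its underside. +x: the end with two cut corners (18 mm chamfers); the -x end is square. Upright sides 0 to 20 mm high: grasp across y. Below: hollow skirt 8 mm deep, walls 4 mm, opening 88 x 54 mm. Above: ledge at 20 mm round a rim 20 to 26 mm high
- tray0_cut (a point): middle of the cut-corner end of tray0, on its underside (tray x=+48 mm)
- tray1: part tray like tray0; may be absent. The rim on top of trays and carrier is 85 x 51 mm at its foot, 80 x 46 mm at its top, corners cut at the +x end like the skirt's; the next skirt drops over it and rests on the ledge. Seated, a tray's origin is 16 mm above the carrier's, or 20 mm above that of the tray below; the wrong way round it stays tilted, one end about 6 mm too high
- tray1_cut (a point): middle of the cut-corner end of tray1, on its underside (tray x=+48 mm)
- tray2: part tray like tray0; may be absent
- tray2_cut (a point): middle of the cut-corner end of tray2, on its underside (tray x=+48 mm)
- tray3: part tray like tray0; may be absent. Note for reaching down to trays at the right: from world y=-0.32 m on, boards with rotors stand up to 88 mm high on the bench
- tray3_cut (a point): middle of the cut-corner end of tray3, on its underside (tray x=+48 mm)
- cover: loose black cover, 96 x 62 mm, 0.09 kg, origin: centre of its underside. Same skirt and cut corners (+x end) as a tray, upright sides to 12 mm, flat top at 13 mm with a grip rib 12 mm thick (y), 60 mm long (x), 13 to 29 mm high. Seated, its origin is 20 mm above that of the tray below
- cover_cut (a point): middle of the cut-corner end of the cover, on its underside (x=+48 mm)
- clamp_fixture: fixed furniture to keep clear of: clamp fixture on a white base plate 110 (x) x 170 (y) mm, 14 mm high; its clamp stands 65 mm high and its red lever, over y=-55 mm, leans up to 170 mm height. Origin: centre of the base, on the bench
- stamp: wooden stamp, 32 mm wide, 63 mm high, standing; a bystander, origin centre of its underside
- tape_roll: roll of tape, 90 mm across, 24 mm high, lying; a bystander, origin centre of its underside
- casting_3: small machined casting, 51 x 55 x 42 mm; a bystander, origin centre of its underside
- screwdriver_1: screwdriver, 179 mm long, lying; a bystander, origin about its middle on the underside
Mind the look-alikes: they are no part of the job. What is shaped like the tray2 but brown is not meant.

How it is judged:
On the way, in this order (a step that is already met when the one before it is completed fails the run):
1. the gate is raised by more than 20 mm (value of joint gate above 0.02 m), for 0.2 s.
2. the carrier is home in the rails, nose first, within 4 mm (x of carrier in the frame of dock between -0.004 and 0.004 m and y of carrier in the frame of dock between -0.004 and 0.004 m and x of carrier_nose in the frame of dock above 0.055 m and height (world z) of carrier below 0.004 m), for 0.2 s.
3. the gate is down (within 4 mm) behind the carrier, which is still home (all of step 2 and value of joint gate below 0.004 m), for 0.2 s.
At the end, for the whole second after the job is handed in: Carrier home within 4 mm, gate down within 4 mm; each tray present is fully seated in one stack on the carrier (heights within 2.5 mm, within 12 mm of the carrier's centre, level, cut corners towards the nose), the cover seated above all of them, all at rest (all of step 3 and (z of tray0 in the frame of carrier between 0.0135 and 0.0185 m or z of tray0 in the frame of carrier between 0.0335 and 0.0385 m or z of tray0 in the frame of carrier between 0.0535 and 0.0585 m or z of tray0 in the frame of carrier between 0.0735 and 0.0785 m) and horizontal distance between each of tray0, tray1, tray2, tray3, cover and carrier below 0.012 m and x of each of tray0_cut, tray1_cut, tray2_cut, tray3_cut, cover_cut in the frame of carrier above 0.03 m and angle between each of tray0, tray1, tray2, tray3, cover's own z axis and vertical below 0.05 rad and linear speed of each of tray0, tray1, tray2, tray3, cover below 0.02 m/s and z of cover in the frame of tray0 above 0.015 m and (z of tray1 in the frame of carrier between 0.0135 and 0.0185 m or z of tray1 in the frame of carrier between 0.0335 and 0.0385 m or z of tray1 in the frame of carrier between 0.0535 and 0.0585 m or z of tray1 in the frame of carrier between 0.0735 and 0.0785 m) and z of cover in the frame of tray1 above 0.015 m and (z of tray2 in the frame of carrier between 0.0135 and 0.0185 m or z of tray2 in the frame of carrier between 0.0335 and 0.0385 m or z of tray2 in the frame of carrier between 0.0535 and 0.0585 m or z of tray2 in the frame of carrier between 0.0735 and 0.0785 m) and z of cover in the frame of tray2 above 0.015 m and (z of tray3 in the frame of carrier between 0.0135 and 0.0185 m or z of tray3 in the frame of carrier between 0.0335 and 0.0385 m or z of tray3 in the frame of carrier between 0.0535 and 0.0585 m or z of tray3 in the frame of carrier between 0.0735 and 0.0785 m) and z of cover in the frame of tray3 above 0.015 m and (z of cover in the frame of carrier between 0.0535 and 0.0585 m or z of cover in the frame of carrier between 0.0735 and 0.0785 m or z of cover in the frame of carrier between 0.0935 and 0.0985 m)); the robot touches nothing.
It fails at once if the stamp is moved more than 5 cm (distance of stamp from where it was at the start of the episode above 0.05 m).
It fails at once if the tape is moved more than 5 cm (distance of tape_roll from where it was at the start of the episode above 0.05 m).
It fails at once if the casting is moved more than 5 cm (distance of casting_3 from where it was at the start of the episode above 0.05 m).
It fails at once if the screwdriver is moved more than 5 cm (distance of screwdriver_1 from where it was at the start of the episode above 0.05 m).
Of tray0, tray1, tray2, tray3 only 2 to 4 are there at a start; the rules pass over those that are not, and their reading is None.
At some moment in a run one of tray0, tray1, tray2, tray3, cover may be knocked a few centimetres aside while the robot is not near it.
Once in a run the grip may slacken for a moment while it holds something.
It also fails if it takes over 210 s, if anything falls off the work surface, if the arm or the gripper's body presses on something with over 40 N, if the wrist force passes 120 N, or if a joint passes its speed limit or range.

## Working session

There is one attempt and no reset: what is moved stays moved. The work goes in short steps, Python scripts to look and compute and a shell command to move; the robot and the scene stay as the last step left them, time stands still between calls to the robot, and variables do not carry over. Pictures are saved under pics/ and viewed, at most 17 in all, crops included, and the job is handed in when it is done.

```bash
ls; mkdir -p pics
cat > h.py <<'E'
import numpy as np, cv2
from bench import sensors, vision, r
from scipy.spatial.transform import Rotation as R
def K(m):
    f=210/np.tan(np.radians(m["vertical_fov"])/2)
    return np.array([[f,0,m["cx"]],[0,f,m["cy"]],[0,0,1.]])
def snap(n,fn):
    s=sensors.read_state(); im=vision.camera(n); cv2.imwrite("pics/"+fn,im[:,:,::-1]); return s
def cfw(n,s=None):
    m=vision.camera_model(n)
    if n!="wrist": return m,np.array(m["camera_from_world"])
    s=s or sensors.read_state()
    T=np.eye(4);T[:3,:3]=R.from_quat(s["eef_rot"]).as_matrix();T[:3,3]=s["ee_pos"]
    return m,np.linalg.inv(T@np.array(m["hand_eye"]))
def px2w(n,pts,z,s=None):
    m,C=cfw(n,s); z=np.broadcast_to(z,len(pts))
    u=cv2.undistortPoints(np.array(pts,float).reshape(-1,1,2),K(m),np.array(m["dist"],float))[:,0]
    d=np.c_[u,np.ones(len(u))]@C[:3,:3]; o=-C[:3,:3].T@C[:3,3]
    return o+d*((z-o[2])/d[:,2])[:,None]
def w2px(n,P,s=None):
    m,C=cfw(n,s)
    return cv2.projectPoints(np.array(P,float).reshape(-1,1,3),cv2.Rodrigues(C[:3,:3])[0],C[:3,3],K(m),np.array(m["dist"],float))[0][:,0]
def st():
    s=sensors.read_state(); Rm=R.from_quat(s["eef_rot"]).as_matrix()
    print("t%.2f"%s["time"],"p",np.round(s["ee_pos"],4),"x",np.round(Rm[:,0],3),"y",np.round(Rm[:,1],3),"z",np.round(Rm[:,2],3),"F",np.round(s["ft_force"],1),"w%.4f g%.1f"%(s["width"],s["grip_force"]))
    return s,Rm
def go(P,yawdeg=None):
    """print shift in tool axes (units of 3cm) from current measured pose to P; yaw = desired angle of tool y axis line in world"""
    s,Rm=st(); d=Rm.T@(np.array(P)-s["ee_pos"])/0.03
    out="shift units %s"%np.round(d,2)
    if yawdeg is not None:
        c=np.degrees(np.arctan2(Rm[1,1],Rm[0,1])); e=(yawdeg-c+90)%180-90
        out+=" turn deg about tool z %.1f units %.2f (j7 %.2f)"%(-e,-e/8,s["joint_positions"][6])
    print(out)
E
python3 - <<'E'
from h import *
for n in("top","side","wrist"): snap(n,n+"0.png")
st()
for n in("top","side"):
    m,C=cfw(n); print(n,m["vertical_fov"],-C[:3,:3].T@C[:3,3],C[2,:3])
E
```

```text
pics
t0.15 p [ 0.2648 -0.5658  0.2219] x [ 0.906  0.424 -0.   ] y [ 0.424 -0.906 -0.001] z [-0.001  0.001 -1.   ] F [-0.2  0.1  0.7] w0.0869 g0.0
top 57.8440118180474 [0.37188936 0.13597988 1.0982464 ] [ 0.13390206 -0.00365115 -0.99098784]
side 54.640168491991545 [0.28221317 1.01338562 0.61913265] [ 0.23814947 -0.83013435 -0.50414461]
```

View pics/top0.png

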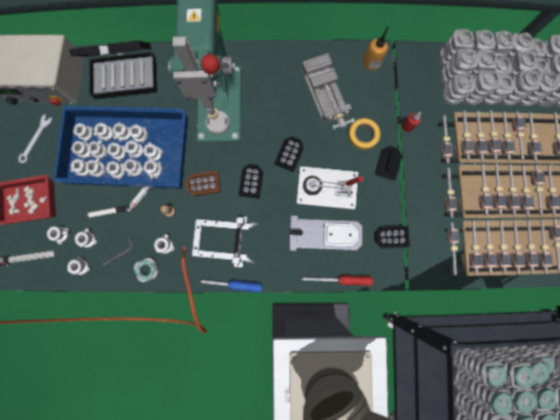

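View pics/side0.png

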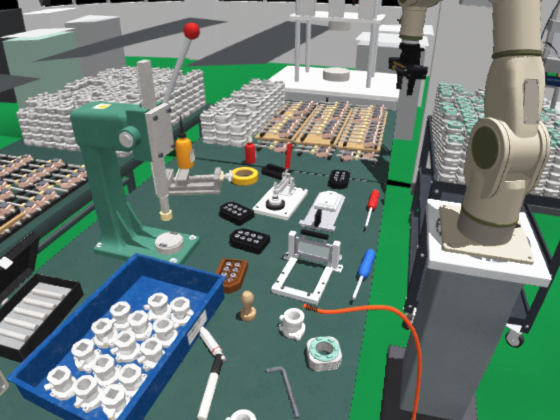

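Run:
```python
import cv2
a=cv2.imread("pics/top0.png")
c=cv2.resize(a[125:295,180:420],None,fx=3.33,fy=3.33,interpolation=cv2.INTER_CUBIC)
for i in range(0,240,20): cv2.putText(c,str(180+i),(int(i*3.33),8),0,.3,(0,255,255),1);cv2.line(c,(int(i*3.33),10),(int(i*3.33),16),(0,255,255),1)
for i in range(5,170,20): cv2.putText(c,str(125+i),(0,int(i*3.33)),0,.3,(0,255,255),1)
cv2.imwrite("pics/c1.png",c)
```

```text
(no output)
```

View pics/c1.png

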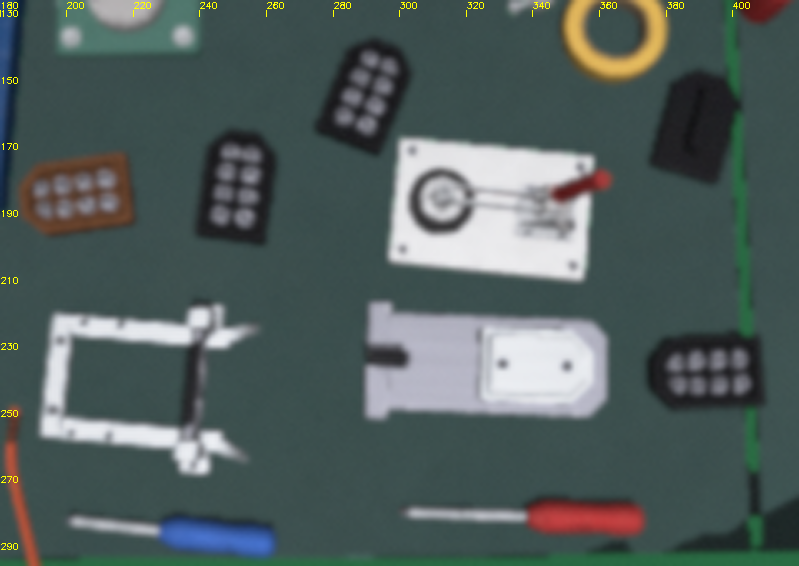

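```bash
cat >> h.py <<'E'
from scipy.optimize import least_squares
def fit(n,model,px,s=None,x0=(0.4,0,0)):
    model=np.array(model,float); px=np.array(px,float)
    def tr(q):
        c,sn=np.cos(q[2]),np.sin(q[2]); P=model.copy(); P[:,0]=q[0]+c*model[:,0]-sn*model[:,1]; P[:,1]=q[1]+sn*model[:,0]+c*model[:,1]; return P
    o=least_squares(lambda q:(w2px(n,tr(q),s)-px).ravel(),x0)
    return o.x[:2],np.degrees(o.x[2]),np.sqrt(np.mean(o.fun**2)*2)
E
cat > m0.py <<'E'
from h import *
f=lambda L:[(180+a/3.33,125+b/3.33) for a,b in L]
mm=lambda L:np.array(L)/1000.
pr=lambda k,v:print(k,np.round(v[0],3),"yaw %.1f rms %.2f"%v[1:])
pr("carrier",fit("top",mm([(-145,50,10),(-145,-50,10),(48,41,5),(62,27,5),(62,-27,5),(48,-41,5)]),f([(370,302),(366,417),(590,320),(607,336),(606,403),(590,417)]),x0=(.3,0,-1.57)))
pr("dock",fit("top",mm([(-98,53,11),(-98,-53,11),(72.5,54,11),(72.5,-54,11)]),f([(245,460),(258,328),(42,437),(55,315)]),x0=(.3,.3,1.5)))
T=mm([(-48,31,20),(-48,-31,20),(30,31,20),(30,-31,20),(48,0,20)])
pr("trayA",fit("top",T,f([(197,235),(265,243),(208,152),(275,158),(240+2,131)]),x0=(.4,.2,0)))
pr("trayB",fit("top",T,f([(317,130),(380,153),(346,62),(410,78),(382,40)]),x0=(.4,.2,0)))
T2=T.copy();T2[:,2]=.012
pr("cover",fit("top",T2,f([(650,163),(717,183),(672,90),(738,107),(708,72)]),x0=(.4,-.2,0)))
pr("trayC",fit("top",T,f([(764,403),(758,336),(672,407),(665,340),(648,372)]),x0=(.3,-.2,1.5)))
for k,p,z in(("bar",(196,370),.083),("fixbase",(491,208),.014),("levertip",(603,180),.17),("tape",(615,30),.024),("rib",(387,357),.046),("brown",(78,193),.02)): print(k,np.round(px2w("top",f([p]),z),3))
E
python3 m0.py
```

```text
carrier [ 0.441 -0.037] yaw -92.7 rms 0.50
dock [0.429 0.308] yaw 84.7 rms 1.37
trayA [0.599 0.22 ] yaw -6.2 rms 0.77
trayB [0.68  0.107] yaw -19.6 rms 1.74
cover [ 0.653 -0.187] yaw -17.0 rms 1.16
trayC [ 0.435 -0.181] yaw 91.7 rms 0.90
bar [[0.436 0.247 0.083]]
fixbase [[ 0.579 -0.001  0.014]]
levertip [[ 0.57  -0.067  0.17 ]]
tape [[ 0.737 -0.115  0.024]]
rib [[0.448 0.093 0.046]]
brown [[0.594 0.359 0.02 ]]
```

View pics/wrist0.png

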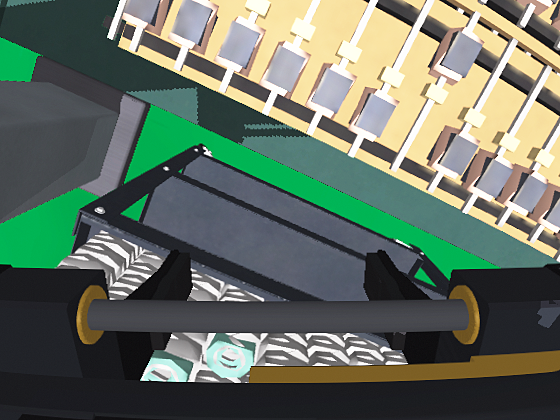

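```bash
python3 -m crank '[[[0.9,-0.4,-0.22],0],[[0.9,-0.4,-0.22],0],[[0.9,-0.4,-0.22],0],[[0.9,-0.4,-0.22],0],[[0.9,-0.4,-0.22],0],[[0.9,-0.4,-0.22],0],[[0.9,-0.4,-0.22],0],[[0.9,-0.4,-0.22],0],[[0.9,-0.4,-0.22],0],[[0.9,-0.4,-0.22],0],[[0.9,-0.4,-0.22],0],[[0.9,-0.4,-0.22],0]]' 1 && python3 -c "
from h import *
go((.43,.15,.25),-95.3)"
```

```text
time: 1.65
ee_pos: [0.4978, -0.2975, 0.3017]
eef_rot: [0.976, 0.217, -0.0, -0.0]
ft_force: [-0.0, -0.0, -0.0]
width: 0.0868
grip_force: 0.0
t1.65 p [ 0.4978 -0.2975  0.3017] x [ 0.906  0.424 -0.   ] y [ 0.424 -0.906 -0.   ] z [-0.  0. -1.] F [-0. -0. -0.] w0.0868 g0.0
shift units [  4.28 -14.47   1.73] turn deg about tool z 30.4 units 3.80 (j7 -0.72)
```

```bash
python3 -m crank '[[[0.35,-0.98,0.1],0],[[0.35,-0.98,0.1],0],[[0.35,-0.98,0.1],0],[[0.35,-0.98,0.1],0],[[0.35,-0.98,0.1],0],[[0.35,-0.98,0.1],0],[[0.35,-0.98,0.1],0.5],[[0.35,-0.98,0.1],0.5],[[0.35,-0.98,0.1],0.5],[[0.35,-0.98,0.1],0.5],[[0.35,-0.98,0.1],0.8],[[0.35,-0.98,0.1],0.8]]' 1 && python3 -c "
from h import *
go((.43,.15,.25),-95.3)
print(np.round(vision.camera_model('wrist')['hand_eye'],3), vision.camera_model('wrist')['vertical_fov'])
s=snap('wrist','w1.png')
print(w2px('wrist',[(.43,.308,0),(.424,.253,.083),(.42,.2,0),(.44,-.037,0)],s))"
```

```text
time: 3.15
ee_pos: [0.4956, 0.0742, 0.2656]
eef_rot: [0.999, -0.034, 0.0, 0.0]
ft_force: [0.8, -0.3, -0.5]
width: 0.0875
grip_force: 0.0
t3.15 p [0.4956 0.0742 0.2656] x [ 0.998 -0.068  0.   ] y [-0.068 -0.998  0.   ] z [ 0. -0. -1.] F [ 0.8 -0.3 -0.5] w0.0875 g0.0
shift units [-2.36 -2.37  0.52] turn deg about tool z 1.4 units 0.17 (j7 -1.91)
[[-0.    -0.955 -0.296  0.082]
 [ 1.    -0.001  0.001 -0.001]
 [-0.001 -0.296  0.955 -0.163]
 [ 0.     0.     0.     1.   ]] 60.50479759828193
[[102.14143264 232.80273872]
 [116.84868409 262.29256011]
 [184.17099553 235.00706772]
 [369.77954256 207.85676348]]
```

View pics/w1.png

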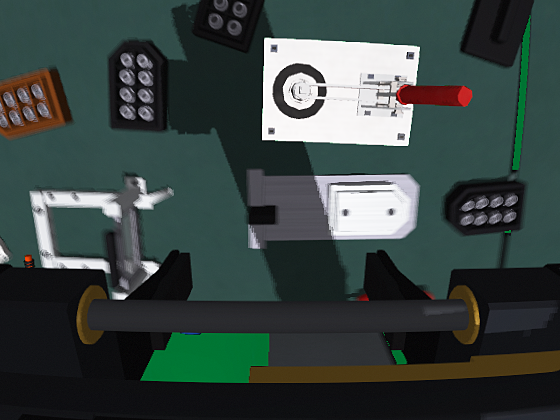

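Run:
```python
import cv2
a=cv2.imread("pics/w1.png")
c=cv2.resize(a[165:305,20:190],None,fx=4.2,fy=4.2,interpolation=cv2.INTER_CUBIC)
for i in range(0,170,20): cv2.putText(c,str(20+i),(int(i*4.2),8),0,.3,(0,255,255),1);cv2.line(c,(int(i*4.2),10),(int(i*4.2),16),(0,255,255),1)
for i in range(15,140,20): cv2.putText(c,str(165+i),(0,int(i*4.2)),0,.3,(0,255,255),1)
cv2.imwrite("pics/c2.png",c)
```

```text
(no output)
```

View pics/c2.png

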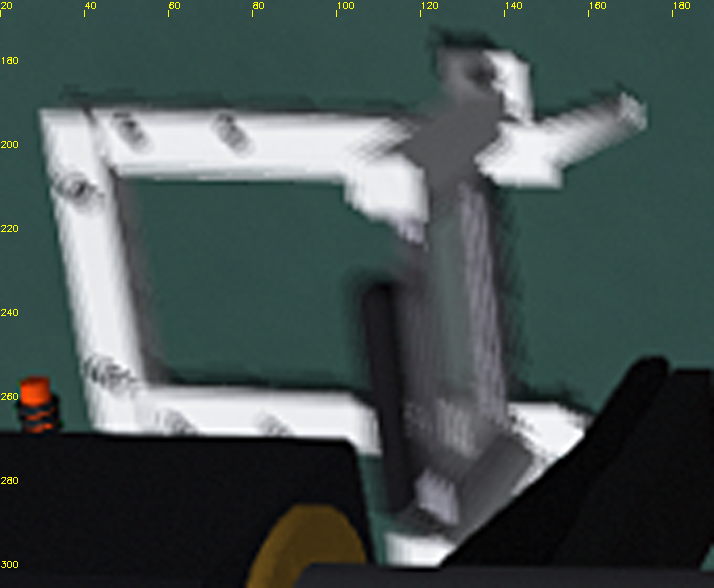

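```bash
cat > m1.py <<'E'
from h import *
# state at w1
s=dict(ee_pos=np.array([.4956,.0742,.2656]),eef_rot=R.from_matrix(np.array([[.998,-.068,0],[-.068,-.998,0],[0,0,-1]]).T).as_quat())
mm=lambda L:np.array(L)/1000.
pr=lambda k,v:print(k,np.round(v[0],4),"yaw %.1f rms %.2f"%v[1:])
W=lambda k,M,P,x0:pr(k,fit("wrist",mm(M),P,s,x0))
W("dock",[(62.5,-36.5,11),(62.5,36.5,11),(-54.5,-33,88),(-54.5,33,88)],[(47.4,205.5),(55.7,256),(109,234),(116,288)],(.43,.3,1.5))
W("bar",[(0,-33,86),(0,33,86)],[(109.5,234),(116.5,288)],(.43,.25,1.5))
W("carrier",[(-145,50,10),(-145,-50,10),(48,41,5),(62,27,5),(62,-27,5),(48,-41,5)],[(249,170),(249,248),(408,175),(418,187),(417,230),(407,239)],(.44,-.04,-1.57))
T=[(-48,31,20),(-48,-31,20),(30,31,20),(30,-31,20),(48,0,20)]
W("A",T,[(110,130),(167,129),(110,55),(163,53),(137,41)],(.6,.2,0))
W("C",T,[(520,232),(524,178),(464,234),(461,184),(446,208)],(.43,-.2,1.6))
W("fix",[(55,-85,14),(55,85,14),(-55,85,14),(-55,-85,14)],[(420,46),(264,38),(263,140),(409,146)],(.58,0,0))
E
python3 m1.py
```

```text
dock [0.4328 0.309 ] yaw 83.8 rms 1.38
bar [0.4259 0.2557] yaw 84.1 rms 1.15
carrier [ 0.441  -0.0336] yaw -93.4 rms 2.42
A [0.6057 0.2219] yaw -6.4 rms 2.72
C [ 0.4373 -0.1762] yaw 91.0 rms 3.33
fix [ 5.796e-01 -1.000e-04] yaw -5.7 rms 0.60
```

```bash
python3 -c "
from h import *
go((.426,.2555,.16),-96)"
```

```text
t3.20 p [0.4959 0.0784 0.2652] x [ 0.997 -0.071 -0.   ] y [-0.071 -0.997 -0.002] z [-0.     0.002 -1.   ] F [-1.8  2.5 -0.4] w0.0869 g0.0
shift units [-2.74 -5.72  3.52] turn deg about tool z 1.9 units 0.24 (j7 -1.92)
```

```bash
python3 -m crank '[[[-0.34,-0.72,0.42],0.03],[[-0.34,-0.72,0.42],0.03],[[-0.34,-0.72,0.42],0.03],[[-0.34,-0.72,0.42],0.03],[[-0.34,-0.72,0.42],0.03],[[-0.34,-0.72,0.42],0.03],[[-0.34,-0.72,0.42],0.03],[[-0.34,-0.68,0.42],0.03],[[0,0,0],0],[[0,0,0],0]]' 0.5 && python3 -c "
from h import *
go((.426,.2555,.065),-96)
s=snap('wrist','w2.png')
print(w2px('wrist',[(.426,.2555,.088),(.426,.2555,.0)],s))"
```

```text
time: 4.45
ee_pos: [0.4285, 0.25, 0.1651]
eef_rot: [0.999, -0.049, 0.0, 0.0]
ft_force: [0.3, -0.1, -0.4]
width: 0.0439
grip_force: 0.0
t4.45 p [0.4285 0.25   0.1651] x [ 0.995 -0.098  0.   ] y [-0.098 -0.995  0.   ] z [ 0. -0. -1.] F [ 0.3 -0.1 -0.4] w0.0439 g0.0
shift units [-0.1  -0.17  3.34] turn deg about tool z 0.3 units 0.04 (j7 -2.38)
[[271.49834393 224.15648623]
 [272.87909707 193.08261252]]
```

```bash
python3 -m crank '[[[-0.1,-0.17,0.6],0.04],[[0,0,0.7],0],[[0,0,0.7],0],[[0,0,0.7],0],[[0,0,0.6],0],[[0,0,0],0]]' && python3 -m crank '[[[0,0,0],0],[[0,0,0],0],[[0,0,0],0],[[0,0,0],0],[[0,0,0],0]]' 0 20 && python3 -m crank '[[[0,0,-0.3],0],[[0,0,-0.4],0],[[0,0,-0.4],0],[[0,0,-0.4],0],[[0,0,0],0]]'
```

```text
time: 5.25
ee_pos: [0.4246, 0.2555, 0.0644]
eef_rot: [0.999, -0.052, -0.001, 0.001]
ft_force: [0.2, 0.4, 0.6]
width: 0.0434
grip_force: 0.0
time: 5.88
ee_pos: [0.4255, 0.2531, 0.0654]
eef_rot: [0.999, -0.053, -0.001, 0.002]
ft_force: [-0.6, -10.5, 3.0]
width: 0.0107
grip_force: 20.0
time: 6.5
ee_pos: [0.4254, 0.2531, 0.1108]
eef_rot: [0.999, -0.053, -0.0, 0.002]
ft_force: [-1.9, -10.6, 2.3]
width: 0.0109
grip_force: 20.0
```

```bash
python3 -m crank '[[[0,0,0],0],[[0,0,0],0],[[0,0,-0.6],0],[[0,0,-0.8],0],[[0,0,-0.8],0],[[0.2,0.9,-0.2],0],[[0.2,0.9,0],0],[[0.2,0.9,0],0],[[0.2,0.9,0],0],[[0.2,0.9,0],0],[[0.2,0.9,0],0],[[0.2,0.9,0],0]]' 1 && python3 -m crank '[[[0,0.9,0],-1],[[0,0.8,0],-1],[[0,0.4,0],-1],[[0,0,0],-1],[[0,0,0],-1],[[0,0,0],-1],[[0,0,0],-1],[[0,0,0],-1],[[0,0,0],-1],[[0,0,0],-1],[[0,0,0],-1],[[0,0,0],-0.5]]' && python3 -m crank '[[[0,0,0],0]]' && python3 -c "
from h import *
go((.442,-.01,.12),-3.4)
s=snap('wrist','w3.png')
print(w2px('wrist',[(.441,-.034,.02)],s))
snap('top','t3.png')"
```

```text
time: 8.0
ee_pos: [0.4481, 0.0634, 0.1844]
eef_rot: [0.999, -0.052, 0.001, -0.0]
ft_force: [0.7, 0.3, 0.4]
width: 0.0871
grip_force: 0.0
time: 9.5
ee_pos: [0.4483, 0.0017, 0.1843]
eef_rot: [0.73, 0.684, 0.001, 0.0]
ft_force: [-0.1, 0.0, -0.1]
width: 0.0873
grip_force: 0.0
time: 9.62
ee_pos: [0.4482, 0.0016, 0.1841]
eef_rot: [0.731, 0.682, 0.001, 0.0]
ft_force: [-0.0, 0.4, -0.6]
width: 0.0873
grip_force: 0.0
t9.62 p [0.4482 0.0016 0.1841] x [0.069 0.998 0.   ] y [ 0.998 -0.069  0.001] z [ 0.002  0.    -1.   ] F [-0.   0.4 -0.6] w0.0873 g0.0
shift units [-0.4  -0.18  2.14] turn deg about tool z -0.5 units -0.07 (j7 -0.16)
[[272.41628053 227.2857271 ]]
```

View pics/w3.png

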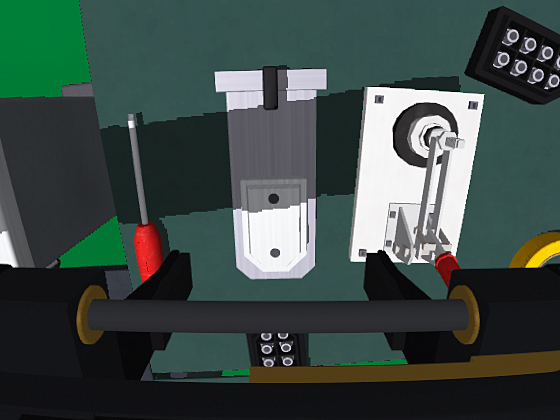

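Run:
```python
from h import *
s=sensors.read_state()
mm=lambda L:np.array(L)/1000.
v=fit("wrist",mm([(-145,50,10),(-145,-50,10),(62,27,5),(62,-27,5),(48,41,5),(48,-41,5),(-48,31,16),(-48,-31,16)]),[(327,70),(215,71),(302,278),(248,279),(316,265),(235,266),(306,179),(241,180)],s,(.44,-.03,-1.6)); print(v)
a=np.radians(v[1]); g=v[0]-.025*np.array([np.cos(a),np.sin(a)]); print(g)
go((g[0],g[1],.008),v[1]+90)
```

```text
(array([ 0.44231429, -0.03528505]), np.float64(-93.14253470883335), np.float64(1.3075938470110828))
[ 0.44368479 -0.01032265]
t9.72 p [0.4481 0.0014 0.1837] x [0.07  0.998 0.   ] y [ 0.998 -0.07   0.001] z [ 0.001  0.    -1.   ] F [-0.7 -0.7 -1. ] w0.0867 g0.0
shift units [-0.4  -0.13  5.86] turn deg about tool z -0.9 units -0.11 (j7 -0.17)
```

```bash
python3 -m crank '[[[-0.4,-0.13,0.8],-0.11],[[0,0,0.9],0],[[0,0,0.9],0],[[0,0,0.9],0],[[0,0,0.9],0],[[0,0,0.8],0],[[0,0,0.6],0],[[0,0,0],0]]' 1 && python3 -m crank '[[[0,0,0],0],[[0,0,0],0],[[0,0,0],0],[[0,0,0],0]]' 0 45 && python3 -m crank '[[[0,0,-0.3],0],[[0,0,-0.5],0],[[0,0,0],0]]' && python3 -c "
from h import *
st()"
```

```text
time: 10.72
ee_pos: [0.4424, -0.0104, 0.0083]
eef_rot: [0.726, 0.688, -0.001, -0.001]
ft_force: [0.7, 0.2, 0.6]
width: 0.0869
grip_force: 0.0
time: 11.22
ee_pos: [0.4435, -0.0106, 0.0095]
eef_rot: [0.726, 0.688, 0.0, 0.0]
ft_force: [0.1, -1.3, 4.4]
width: 0.0612
grip_force: 45.0
time: 11.6
ee_pos: [0.4441, -0.0106, 0.0343]
eef_rot: [0.726, 0.688, 0.001, 0.001]
ft_force: [0.6, -0.2, -4.7]
width: 0.0614
grip_force: 45.0
t11.60 p [ 0.4441 -0.0106  0.0343] x [ 0.054  0.999 -0.   ] y [ 0.999 -0.054  0.002] z [ 0.002 -0.    -1.   ] F [ 0.6 -0.2 -4.7] w0.0614 g45.0
```

```bash
python3 -m crank '[[[0,0,-0.8],0],[[0,0,-0.8],0],[[0,0,-0.8],0],[[0,0,-0.7],0],[[0,0,0],-0.5],[[0,0,0],-0.8],[[0,0,0],-0.9],[[0,0,0],-0.9],[[0,0,0],-0.9],[[0,0,0],-0.9],[[0,0,0],-0.9],[[0,0,0],-0.9]]' && python3 -m crank '[[[0,0,0],-0.9],[[0,0,0],-0.9],[[0,0,0],-0.9],[[0,0,0],-0.9],[[0,0,0],-0.9],[[0,0,0],-0.9],[[0,0,0],-0.9],[[0,0,0],-0.9],[[0,0,0],-0.9],[[0,0,0],-0.5],[[0,0,0],0]]' && python3 -c "
from h import *
go((.4106,.113,.13),174)"
```

```text
time: 13.1
ee_pos: [0.4428, -0.0106, 0.1257]
eef_rot: [0.336, 0.942, -0.0, -0.0]
ft_force: [0.1, -0.8, -4.5]
width: 0.0612
grip_force: 45.0
time: 14.48
ee_pos: [0.4429, -0.0106, 0.1258]
eef_rot: [-0.253, 0.968, -0.0, -0.0]
ft_force: [0.1, 0.6, -4.8]
width: 0.0614
grip_force: 45.0
t14.47 p [ 0.4429 -0.0106  0.1258] x [-0.872 -0.489  0.   ] y [-0.489  0.872  0.   ] z [-0. -0. -1.] F [ 0.1  0.6 -4.8] w0.0614 g45.0
shift units [-1.08  4.12 -0.14] turn deg about tool z -54.7 units -6.84 (j7 1.98)
```

```bash
python3 -m crank '[[[-0.22,0.8,0],0],[[-0.22,0.85,0],0],[[-0.22,0.85,0],0],[[-0.22,0.85,0],0],[[-0.2,0.77,0],0],[[0,0,0],-0.9],[[0,0,0],-0.9],[[0,0,0],-0.9],[[0,0,0],-0.9],[[0,0,0],-0.9],[[0,0,0],-0.9],[[0,0,0],-0.9]]' && python3 -m crank '[[[0,0,0],-0.54],[[0,0,0],0],[[0,0,0],0]]' && python3 -c "
from h import *
go((.4106,.113,.01),174)
s=snap('wrist','w4.png')
snap('top','t4.png'); st()"
```

```text
time: 15.98
ee_pos: [0.4107, 0.113, 0.1259]
eef_rot: [-0.642, 0.767, -0.0, -0.0]
ft_force: [0.0, -0.6, -4.3]
width: 0.0614
grip_force: 45.0
time: 16.35
ee_pos: [0.4092, 0.1109, 0.1217]
eef_rot: [-0.649, 0.761, -0.0, -0.006]
ft_force: [-0.3, -0.2, -5.0]
width: 0.061
grip_force: 45.0
t16.35 p [0.4092 0.1109 0.1217] x [-0.157 -0.988  0.009] y [-0.988  0.157  0.007] z [-0.009 -0.008 -1.   ] F [-0.3 -0.2 -5. ] w0.0610 g45.0
shift units [-0.11 -0.06  3.72] turn deg about tool z -3.0 units -0.38 (j7 2.59)
t16.45 p [0.4091 0.1114 0.1217] x [-0.155 -0.988  0.009] y [-0.988  0.155  0.007] z [-0.008 -0.008 -1.   ] F [-0.9  0.5 -4.5] w0.0613 g45.0
```

```bash
python3 -m crank '[[[0,0,0],0.6],[[0,0,0.5],0],[[0,0,0.6],0],[[0,0,0.7],0],[[0,0,0.6],0],[[0,0,0.6],0],[[0,0,0.4],0],[[0,0,0.25],0],[[0,0,0.2],0],[[0,0,0],0],[[0,0,0],0]]' && python3 -c "
from h import *
st(); snap('top','t4.png')"
```

```text
time: 17.82
ee_pos: [0.4079, 0.1113, 0.0073]
eef_rot: [-0.619, 0.786, -0.001, -0.006]
ft_force: [-10.6, 0.5, 21.3]
width: 0.0615
grip_force: 45.0
t17.82 p [0.4079 0.1113 0.0073] x [-0.235 -0.972  0.01 ] y [-0.972  0.235  0.007] z [-0.009 -0.008 -1.   ] F [-10.6   0.5  21.3] w0.0615 g45.0
```

```bash
python3 -m crank '[[[0,0,-0.15],0],[[-0.38,0.0,-0.05],0],[[-0.38,0.0,0],0],[[0,0,0],-0.4],[[0,0,0],-0.35],[[0,0,0],0],[[0,0,0],0]]' && python3 -c "
from h import *
go((.4127,.133,.008),174)"
```

```text
time: 18.75
ee_pos: [0.4134, 0.1331, 0.0118]
eef_rot: [-0.658, 0.753, 0.0, -0.006]
ft_force: [-0.3, 0.1, -4.4]
width: 0.0615
grip_force: 45.0
t18.75 p [0.4134 0.1331 0.0118] x [-0.134 -0.991  0.009] y [-0.991  0.134  0.008] z [-0.009 -0.007 -1.   ] F [-0.3  0.1 -4.4] w0.0615 g45.0
shift units [0.01 0.02 0.13] turn deg about tool z -1.7 units -0.21 (j7 2.34)
```

```bash
python3 -m crank '[[[0,0,0.08],-0.2],[[-0.3,0.0,0],0],[[-0.3,0.0,0],0],[[-0.3,0.01,0],0],[[-0.3,0.01,0],0],[[0,0,0],0]]' && python3 -c "
from h import *
go((.4200,.2026,.008),174);snap('top','t5.png')"
```

```text
time: 19.5
ee_pos: [0.4166, 0.1696, 0.0093]
eef_rot: [-0.669, 0.743, 0.0, -0.006]
ft_force: [-0.1, 0.1, -4.5]
width: 0.0615
grip_force: 45.0
t19.50 p [0.4166 0.1696 0.0093] x [-0.104 -0.995  0.008] y [-0.995  0.104  0.008] z [-0.008 -0.007 -1.   ] F [-0.1  0.1 -4.5] w0.0615 g45.0
shift units [-1.1   0.    0.04] turn deg about tool z 0.0 units 0.00 (j7 2.27)
```

Run:
```python
import cv2
a=cv2.imread("pics/t5.png")
cv2.imwrite("pics/c5.png",cv2.resize(a[200:280,180:320],None,fx=5,fy=5,interpolation=cv2.INTER_CUBIC))
```

```text
(no output)
```

View pics/c5.png

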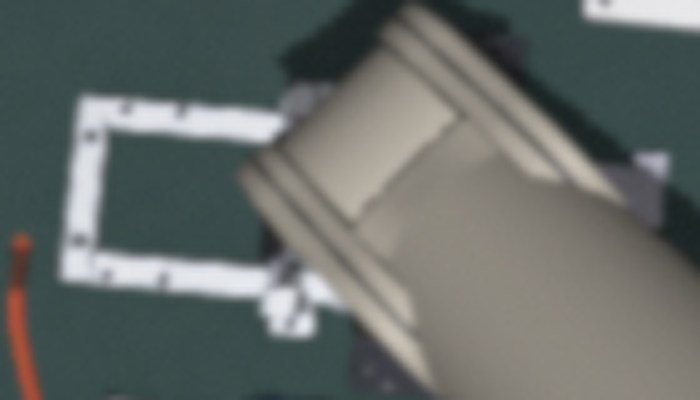

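```bash
python3 -m crank '[[[-0.2,0.0,0.02],0],[[-0.3,0.0,0],0],[[-0.3,0.0,0],0],[[-0.3,0.0,0],0],[[0,0,0],0]]' && python3 -c "
from h import *
go((.4200,.2026,.008),174)"
```

```text
time: 20.18
ee_pos: [0.4201, 0.2025, 0.0084]
eef_rot: [-0.669, 0.743, 0.0, -0.006]
ft_force: [-0.4, -0.3, -4.9]
width: 0.0615
grip_force: 45.0
t20.18 p [0.4201 0.2025 0.0084] x [-0.104 -0.995  0.008] y [-0.995  0.104  0.008] z [-0.009 -0.007 -1.   ] F [-0.4 -0.3 -4.9] w0.0615 g45.0
shift units [-0.    0.    0.01] turn deg about tool z 0.0 units 0.00 (j7 2.19)
```

```bash
python3 -m crank '[[[0,0,0],0],[[0,0,0],0],[[0,0,0],0],[[0,0,-0.7],0],[[0,0,-0.8],0],[[0,0,-0.8],0],[[0,0,-0.7],1],[[0,0,0],1],[[0.8,-0.35,0],1],[[0.8,-0.35,0],0],[[0.8,-0.35,0],0],[[0.74,-0.35,0],0]]' 1 && python3 -m crank '[[[0,0,0],1],[[0,0,0],1],[[0,0,0],1],[[0,0,0],1],[[0,0,0],1],[[0,0,0],1],[[0,0,0],1],[[0,0,0],1],[[0,0,0],1],[[0,0,0],1]]' && python3 -m crank '[[[0,0,0],1],[[0,0,0],1],[[0,0,0],1],[[0,0,0],1],[[0,0,0],1],[[0,0,0],1],[[0,0,0],1],[[0,0,0],1],[[0,0,0],1],[[0,0,0],0.5],[[0,0,0],0]]' && python3 -c "
from h import *
s,_=st();snap('wrist','w6.png')
print(w2px('wrist',[(.4093,.1002,.046)],s));go((.4093,.1002,.015),-6)"
```

```text
time: 21.68
ee_pos: [0.4136, 0.0984, 0.0994]
eef_rot: [-0.499, 0.866, -0.001, -0.006]
ft_force: [-0.0, -0.4, -0.1]
width: 0.0869
grip_force: 0.0
time: 22.92
ee_pos: [0.4137, 0.0993, 0.0993]
eef_rot: [0.176, 0.984, -0.005, -0.003]
ft_force: [-0.7, -0.5, -0.5]
width: 0.0871
grip_force: 0.0
time: 24.3
ee_pos: [0.4137, 0.0993, 0.0993]
eef_rot: [0.743, 0.669, -0.006, 0.0]
ft_force: [0.2, 0.2, 1.3]
width: 0.0869
grip_force: 0.0
t24.30 p [0.4137 0.0993 0.0993] x [ 0.105  0.994 -0.009] y [ 0.994 -0.105 -0.007] z [-0.008 -0.008 -1.   ] F [0.2 0.2 1.3] w0.0869 g0.0
[[271.2302517  232.05326743]]
t24.35 p [0.4137 0.0993 0.0993] x [ 0.104  0.995 -0.009] y [ 0.995 -0.104 -0.008] z [-0.008 -0.008 -1.   ] F [ 0.6 -0.6  0.3] w0.0871 g0.0
shift units [ 0.04 -0.13  2.81] turn deg about tool z 0.0 units 0.00 (j7 -0.49)
```

View pics/w6.png

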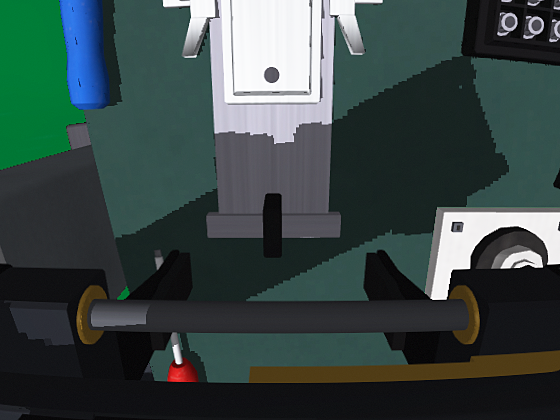

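```bash
python3 -m crank '[[[0.04,-0.12,0.6],0],[[0,0,0.7],0],[[0,0,0.7],0],[[0,0,0.5],0],[[0,0,0.3],0],[[0,0,0],0]]' 0.5 && python3 -m crank '[[[0,0,0],0],[[0,0,0],0],[[0,0,0],0],[[0,0,0],0],[[0,0,0],0]]' 0 40 && python3 -m crank '[[[0.2,0,0],0],[[0.4,0,0],0],[[0.4,0,0],0],[[0.4,0,0],0],[[0.4,0,0],0],[[0.4,0,0],0],[[0,0,0],0]]' && python3 -c "
from h import *
go((.4176,.1797,.015),-6)"
```

```text
time: 25.1
ee_pos: [0.4093, 0.1004, 0.015]
eef_rot: [0.743, 0.669, -0.006, -0.0]
ft_force: [-0.3, -0.4, -0.2]
width: 0.0443
grip_force: 0.0
time: 25.72
ee_pos: [0.4097, 0.1003, 0.0154]
eef_rot: [0.743, 0.669, -0.006, 0.0]
ft_force: [-0.9, 0.4, 3.7]
width: 0.0119
grip_force: 40.0
time: 26.6
ee_pos: [0.4173, 0.166, 0.0154]
eef_rot: [0.743, 0.669, -0.006, 0.001]
ft_force: [-1.8, -2.7, 10.3]
width: 0.0118
grip_force: 40.0
t26.60 p [0.4173 0.166  0.0154] x [ 0.105  0.994 -0.009] y [ 0.994 -0.105 -0.006] z [-0.007 -0.008 -1.   ] F [-1.8 -2.7 10.3] w0.0118 g40.0
shift units [ 0.46 -0.04  0.01] turn deg about tool z -0.1 units -0.01 (j7 -0.79)
```

```bash
python3 -m crank '[[[0.2,0,-0.03],0],[[0.2,0,0],0],[[0,0,0],0]]' && python3 -m crank '[[[0.07,0,0],0],[[0,0,0],0]]' && python3 -m crank '[[[0.07,0,0],0],[[0,0,0],0]]'&& python3 -m crank '[[[0.07,0,0],0],[[0,0,0],0]]'
```

```text
time: 26.98
ee_pos: [0.4178, 0.1784, 0.0155]
eef_rot: [0.743, 0.669, -0.006, -0.0]
ft_force: [-0.5, -1.8, 1.0]
width: 0.0115
grip_force: 40.0
time: 27.22
ee_pos: [0.418, 0.1797, 0.0154]
eef_rot: [0.744, 0.669, -0.006, 0.0]
ft_force: [-0.9, -4.2, 3.3]
width: 0.012
grip_force: 40.0
time: 27.48
ee_pos: [0.4182, 0.1818, 0.0154]
eef_rot: [0.744, 0.669, -0.006, 0.0]
ft_force: [-0.5, -4.7, 3.5]
width: 0.0117
grip_force: 40.0
time: 27.72
ee_pos: [0.4183, 0.1824, 0.0154]
eef_rot: [0.744, 0.668, -0.007, 0.001]
ft_force: [-3.3, -11.0, 10.4]
width: 0.0117
grip_force: 40.0
```

```bash
python3 -m crank '[[[0.07,0,0],0],[[0,0,0],0]]' && python3 -m crank '[[[0.05,0,0],0],[[0,0,0],0],[[0,0,0],0]]'
```

```text
time: 27.98
ee_pos: [0.4184, 0.1825, 0.0154]
eef_rot: [0.744, 0.668, -0.008, 0.002]
ft_force: [-4.6, -18.9, 18.3]
width: 0.0119
grip_force: 40.0
time: 28.35
ee_pos: [0.4184, 0.1826, 0.0153]
eef_rot: [0.744, 0.668, -0.009, 0.002]
ft_force: [-7.0, -24.9, 23.2]
width: 0.0114
grip_force: 40.0
```

```bash
python3 -m crank '[[[-0.1,0,0],0],[[0,0,0],0],[[0,0,0],0],[[0,0,-0.7],0],[[0,0,-0.9],0],[[0,0,-0.9],0],[[0,0,-0.9],0],[[0,0,-0.9],0],[[0,0,-0.9],1],[[0.8,0,-0.3],1],[[0,0,0],1],[[0,0,0],1]]' 0.5 && python3 -m crank '[[[0,0,0],1],[[0,0,0],1],[[0,0,0],1],[[0,0,0],1],[[0,0,0],1],[[0,0,0],1],[[0,0,0],1],[[0,0,0],0.25],[[0,0,0],0]]' && python3 -c "
from h import *
s,_=st();go((.4255,.2525,.11),-96);snap('wrist','w7.png')"
```

```text
time: 29.85
ee_pos: [0.4256, 0.2102, 0.1802]
eef_rot: [0.9, 0.436, -0.005, 0.001]
ft_force: [0.3, -0.0, -0.6]
width: 0.0431
grip_force: 0.0
time: 30.98
ee_pos: [0.4256, 0.2096, 0.1801]
eef_rot: [0.999, -0.052, -0.004, 0.004]
ft_force: [0.9, 0.0, -0.2]
width: 0.0438
grip_force: 0.0
t30.98 p [0.4256 0.2096 0.1801] x [ 0.995 -0.103 -0.008] y [-0.103 -0.995  0.008] z [-0.009 -0.008 -1.   ] F [ 0.9  0.  -0.2] w0.0438 g0.0
t30.98 p [0.4256 0.2096 0.1801] x [ 0.995 -0.103 -0.008] y [-0.103 -0.995  0.008] z [-0.009 -0.008 -1.   ] F [ 0.9  0.  -0.2] w0.0438 g0.0
shift units [-0.13 -1.44  2.33] turn deg about tool z 0.1 units 0.01 (j7 -2.28)
```

View pics/w7.png

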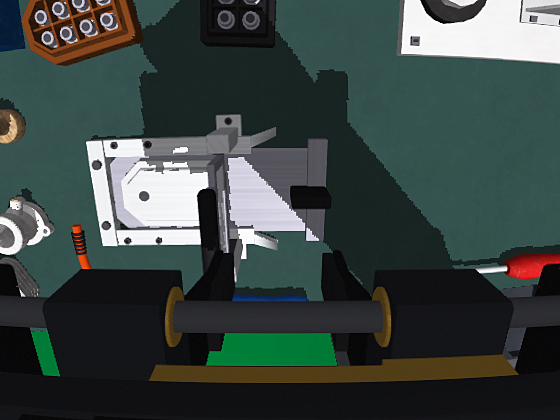

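```bash
python3 - <<'E'
from h import *
s=sensors.read_state()
mm=lambda L:np.array(L)/1000.
M=mm([(-145,-50,10),(-145,50,10),(-127,-50,10),(-127,50,10),(48,-13,16),(48,13,16),(30,-31,16),(30,31,16)])
P=[(327,139),(320,241),(309,139),(304,240),(122,180),(122,205),(140,163),(140,222)]
print(fit("wrist",M,P,s,(.43,.3,1.5)),fit("wrist",M[:4],P[:4],s,(.43,.3,1.5)))
E
python3 -m crank '[[[-0.13,-0.7,0],0],[[0,-0.74,0],0],[[0,0,0.6],0],[[0,0,0.7],0],[[0,0,0.6],0],[[0,0,0.42],0],[[0,0,0],0]]' 0.5 && python3 -m crank '[[[0,0,0],0],[[0,0,0],0],[[0,0,0],0],[[0,0,0],0],[[0,0,0],0]]' 0 25
```

```text
(array([0.43254135, 0.30879878]), np.float64(83.34851982722677), np.float64(2.3675549232120057)) (array([0.43506568, 0.30868223]), np.float64(82.5313339610557), np.float64(0.9447600366553538))
time: 31.9
ee_pos: [0.4253, 0.2516, 0.1093]
eef_rot: [0.999, -0.053, -0.005, 0.004]
ft_force: [0.2, -0.7, 0.0]
width: 0.0438
grip_force: 0.0
time: 32.52
ee_pos: [0.426, 0.2528, 0.1105]
eef_rot: [0.999, -0.053, -0.004, 0.004]
ft_force: [1.0, 3.4, -0.4]
width: 0.0103
grip_force: 25.0
```

```bash
python3 -m crank '[[[0,0,0.3],0],[[0,0,0.4],0],[[0,0,0.4],0],[[0,0,0.4],0],[[0,0,0.05],0],[[0,0,0],0]]' && python3 -m crank '[[[0,0,0.07],0],[[0,0,0],0],[[0,0,0],0]]'
```

```text
time: 33.28
ee_pos: [0.4259, 0.2528, 0.0637]
eef_rot: [0.999, -0.053, -0.003, 0.003]
ft_force: [0.4, 5.3, 6.5]
width: 0.0107
grip_force: 25.0
time: 33.65
ee_pos: [0.4263, 0.2527, 0.0629]
eef_rot: [0.999, -0.053, -0.003, 0.004]
ft_force: [-5.0, 0.6, 22.9]
width: 0.0102
grip_force: 25.0
```

```bash
python3 -m crank '[[[0,0,0],0],[[0,0,0],0],[[0,0,0],0],[[0,0,-0.6],0],[[0,0,-0.8],0],[[0,0,-0.8],0],[[0.8,0.06,-0.4],0],[[0.9,0.06,0],0],[[0.9,0.06,0],0],[[0.9,0.06,0],0],[[0.9,0.06,0],0],[[0.8,0.06,0],0]]' 1 && python3 -m crank '[[[0.8,0.06,0.4],0],[[0,0,0],0],[[0,0,0],0]]' && python3 -c "
from h import *
s,_=st();go((.604,.2215,.004),-96);snap('wrist','w8.png');print(w2px('wrist',[(.604,.2215,.02),(.652,.2165,.02)],s))"
```

```text
time: 35.15
ee_pos: [0.5812, 0.2248, 0.1397]
eef_rot: [0.999, -0.053, -0.004, 0.004]
ft_force: [-0.4, -0.4, 0.6]
width: 0.0869
grip_force: 0.0
time: 35.52
ee_pos: [0.6032, 0.2212, 0.1272]
eef_rot: [0.999, -0.053, -0.004, 0.004]
ft_force: [1.3, -0.2, -0.5]
width: 0.0871
grip_force: 0.0
t35.52 p [0.6032 0.2212 0.1272] x [ 0.994 -0.105 -0.008] y [-0.105 -0.994  0.008] z [-0.009 -0.007 -1.   ] F [ 1.3 -0.2 -0.5] w0.0871 g0.0
t35.52 p [0.6032 0.2212 0.1272] x [ 0.994 -0.105 -0.008] y [-0.105 -0.994  0.008] z [-0.009 -0.007 -1.   ] F [ 1.3 -0.2 -0.5] w0.0871 g0.0
shift units [ 0.06 -0.04  4.11] turn deg about tool z -0.0 units -0.00 (j7 -2.31)
[[277.18995573 205.77290098]
 [277.06056605 143.74449939]]
```

View pics/w8.png

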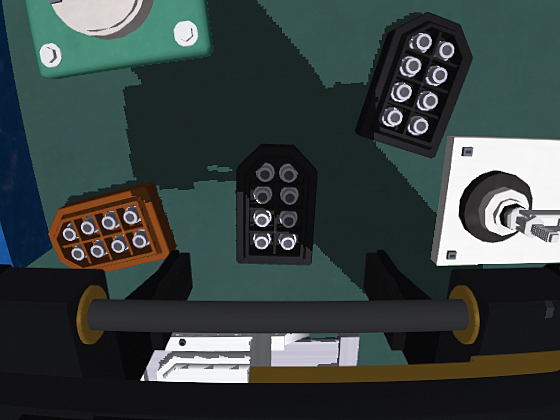

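```bash
python3 - <<'E'
from h import *
s=sensors.read_state()
c,sn=np.cos(np.radians(-6)),np.sin(np.radians(-6))
for z in(0,.02):
    print(z,np.round(w2px("wrist",[(.604+c*x-sn*y,.2215+sn*x+c*y,z) for x,y in((-.048,.031),(-.048,-.031),(.03,.031),(.03,-.031),(.048,.013),(.048,-.013))],s)).tolist())
mm=lambda L:np.array(L)/1000.
print(fit("wrist",mm([(-48,31,20),(-48,-31,20),(30,-31,20),(30,31,20)]),[(362,125),(433,152),(470,52),(388,38)],s,(.68,.1,-.3)))
E
python3 -m crank '[[[0,0,0.7],0],[[0,0,0.8],0],[[0,0,0.8],0],[[0,0,0.8],0],[[0,0,0.7],0],[[0,0,0.3],0],[[0,0,0],0]]' && python3 -m crank '[[[0,0,0],0],[[0,0,0],0],[[0,0,0],0],[[0,0,0],0]]' 0 40
```

```text
0 [[242.0, 252.0], [312.0, 251.0], [239.0, 163.0], [315.0, 163.0], [261.0, 141.0], [293.0, 141.0]]
0.02 [[240.0, 261.0], [315.0, 261.0], [236.0, 168.0], [318.0, 168.0], [260.0, 144.0], [295.0, 144.0]]
(array([0.6870417 , 0.11019422]), np.float64(-19.569233500864836), np.float64(7.991921250417466))
time: 36.45
ee_pos: [0.6024, 0.2198, 0.003]
eef_rot: [0.999, -0.053, -0.004, 0.004]
ft_force: [-0.4, 0.1, 0.0]
width: 0.0875
grip_force: 0.0
time: 36.95
ee_pos: [0.6028, 0.22, 0.0039]
eef_rot: [0.999, -0.053, -0.004, 0.004]
ft_force: [-0.6, -0.5, 4.0]
width: 0.0617
grip_force: 39.8
```

```bash
python3 -m crank '[[[0,0,-0.5],0],[[0,0,-0.8],0],[[0,0,-0.9],0],[[0,0,-0.9],0],[[-0.6,-0.23,-0.9],0],[[-0.8,-0.29,0],0],[[-0.8,-0.29,0],0],[[-0.8,-0.29,0],0],[[-0.8,-0.29,0],0],[[-0.8,-0.29,0],0],[[-0.8,-0.29,0],0],[[-0.6,-0.29,0],0]]' && python3 -m crank '[[[0,0,0],-0.8],[[0,0,0],-1],[[0,0,0],-1],[[0,0,0],-1],[[0,0,0],-1],[[0,0,0],-1],[[0,0,0],-1],[[0,0,0],-1],[[0,0,0],-1],[[0,0,0],-1],[[0,0,0],-1],[[0,0,0],-0.4]]' && python3 -m crank '[[[0,0,0],0],[[0,0,0],0]]' && python3 -c "
from h import *
go((.4315,.3075,.03),-6)"
```

```text
time: 38.45
ee_pos: [0.4303, 0.3078, 0.1244]
eef_rot: [0.999, -0.053, -0.004, 0.004]
ft_force: [0.4, 0.5, -2.2]
width: 0.0616
grip_force: 39.8
time: 39.95
ee_pos: [0.4315, 0.3073, 0.1242]
eef_rot: [0.745, 0.667, -0.006, 0.0]
ft_force: [0.0, -2.0, -1.2]
width: 0.0617
grip_force: 39.8
time: 40.2
ee_pos: [0.4316, 0.3072, 0.1242]
eef_rot: [0.746, 0.666, -0.006, 0.0]
ft_force: [0.5, 0.2, -2.4]
width: 0.0616
grip_force: 39.8
t40.20 p [0.4316 0.3072 0.1242] x [ 0.114  0.993 -0.009] y [ 0.993 -0.114 -0.008] z [-0.009 -0.008 -1.   ] F [ 0.5  0.2 -2.4] w0.0616 g39.8
shift units [0.04 0.02 3.14] turn deg about tool z -0.5 units -0.07 (j7 -1.07)
```

```bash
python3 -m crank '[[[0.04,0.03,0.5],-0.07],[[0,0,0.7],0],[[0,0,0.8],0],[[0,0,0.7],0],[[0,0,0.43],0],[[0,0,0],0]]' && python3 -m crank '[[[0,0,0.1],0],[[0,0,0.05],0],[[0,0,0],0]]' && python3 -m crank '[[[0,0,0.1],0],[[0,0,0],0]]'
```

```text
time: 40.95
ee_pos: [0.4314, 0.3071, 0.0292]
eef_rot: [0.742, 0.67, -0.007, -0.0]
ft_force: [0.5, 0.1, -2.1]
width: 0.0617
grip_force: 39.8
time: 41.32
ee_pos: [0.4322, 0.3075, 0.026]
eef_rot: [0.743, 0.67, -0.006, 0.0]
ft_force: [0.5, 0.1, -1.3]
width: 0.0616
grip_force: 39.8
time: 41.58
ee_pos: [0.4318, 0.3073, 0.0226]
eef_rot: [0.743, 0.67, -0.006, 0.0]
ft_force: [-0.7, 0.3, -1.0]
width: 0.062
grip_force: 39.8
```

```bash
python3 -m crank '[[[0,0,0.07],0],[[0,0,0],0]]' && python3 -m crank '[[[0,0,0.05],0],[[0,0,0],0]]'
```

```text
time: 41.82
ee_pos: [0.4318, 0.3073, 0.0205]
eef_rot: [0.743, 0.67, -0.006, -0.0]
ft_force: [-0.6, 0.2, -1.7]
width: 0.0615
grip_force: 39.8
time: 42.08
ee_pos: [0.4319, 0.3075, 0.0201]
eef_rot: [0.743, 0.67, -0.006, 0.0]
ft_force: [-5.7, -3.8, 13.2]
width: 0.0612
grip_force: 39.8
```

```bash
python3 -m crank '[[[0,0,-0.03],0],[[0,0,0],0],[[0,0,0],0],[[0,0,-0.6],0],[[0,0,-0.8],0],[[0,0,-0.8],0],[[0,0,-0.8],0],[[-0.5,0.8,-0.7],0],[[-0.6,0.9,0],0],[[-0.6,0.9,0],0],[[-0.6,0.9,0],0],[[-0.6,0.9,0],0]]' 1 && python3 -m crank '[[[-0.6,0.9,0],0],[[-0.6,0.9,0],0],[[-0.6,0.9,0],0],[[-0.6,0.9,0],0],[[-0.4,0.8,0],1],[[0,0,0],1],[[0,0,0],1],[[0,0,0],1],[[0,0,0],1],[[0,0,0],1],[[0,0,0],1],[[0,0,0],1]]'  && python3 -m crank '[[[0,0,0],1],[[0,0,0],1],[[0,0,0],1],[[0,0,0],1],[[0,0,0],1],[[0,0,0],0],[[0,0,0],0]]' && python3 -c "
from h import *
s,_=st();go((.683,.109,.004),-109.6);snap('wrist','w9.png')
for yaw in(-19.6,):
  c,sn=np.cos(np.radians(yaw)),np.sin(np.radians(yaw))
  for z in(0,.02):
    print(z,np.round(w2px('wrist',[(.683+c*x-sn*y,.109+sn*x+c*y,z) for x,y in((-.048,.031),(-.048,-.031),(.03,.031),(.03,-.031),(.048,.013),(.048,-.013))],s)).tolist())"
```

```text
time: 43.58
ee_pos: [0.5561, 0.2077, 0.1321]
eef_rot: [0.742, 0.67, -0.005, 0.0]
ft_force: [0.6, 0.7, 0.3]
width: 0.0872
grip_force: 0.0
time: 45.08
ee_pos: [0.6779, 0.1114, 0.1319]
eef_rot: [0.985, 0.172, -0.004, 0.003]
ft_force: [-0.6, -0.1, -0.1]
width: 0.0871
grip_force: 0.0
time: 45.95
ee_pos: [0.6779, 0.1112, 0.1311]
eef_rot: [0.985, -0.171, -0.003, 0.004]
ft_force: [-0.9, 0.4, -0.0]
width: 0.0872
grip_force: 0.0
t45.95 p [0.6779 0.1112 0.1311] x [ 0.941 -0.337 -0.005] y [-0.337 -0.941  0.01 ] z [-0.008 -0.007 -1.   ] F [-0.9  0.4 -0. ] w0.0872 g0.0
t45.95 p [0.6779 0.1112 0.1311] x [ 0.941 -0.337 -0.005] y [-0.337 -0.941  0.01 ] z [-0.008 -0.007 -1.   ] F [-0.9  0.4 -0. ] w0.0872 g0.0
shift units [ 0.21 -0.03  4.24] turn deg about tool z -0.1 units -0.01 (j7 -2.32)
0 [[243.0, 245.0], [313.0, 245.0], [240.0, 157.0], [315.0, 157.0], [261.0, 135.0], [294.0, 135.0]]
0.02 [[241.0, 255.0], [315.0, 254.0], [237.0, 161.0], [318.0, 161.0], [260.0, 137.0], [295.0, 137.0]]
```

View pics/w9.png

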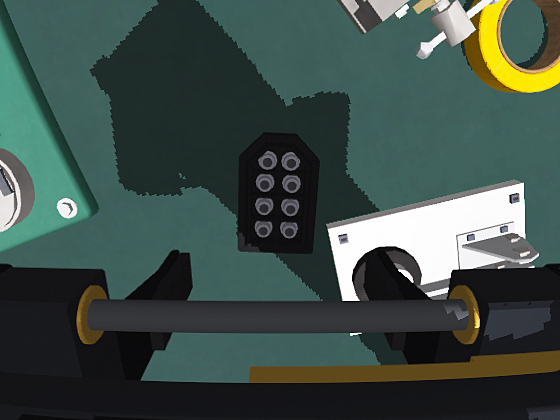

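```bash
python3 -m crank '[[[0.28,0,0.5],0.41],[[0,0,0.8],0],[[0,0,0.8],0],[[0,0,0.8],0],[[0,0,0.7],0],[[0,0,0.4],0],[[0,0,0.24],0],[[0,0,0],0]]' 0.92 && python3 -m crank '[[[0,0,0],0],[[0,0,0],0],[[0,0,0],0],[[0,0,0],0]]' 0 40 && python3 -m crank '[[[0,0,-0.5],0],[[0,0,-0.8],0],[[0,0,-0.9],0],[[0,0,-0.9],0],[[0,0,-0.9],0],[[0,0,-0.3],0],[[0,0,0],0]]' && python3 -c "
from h import *
go((.4318,.3073,.13),-6)"
```

```text
time: 47.0
ee_pos: [0.6847, 0.1072, 0.0032]
eef_rot: [0.98, -0.201, -0.004, 0.005]
ft_force: [-0.1, -0.7, 0.9]
width: 0.08
grip_force: 0.0
time: 47.5
ee_pos: [0.685, 0.1072, 0.0038]
eef_rot: [0.98, -0.201, -0.003, 0.005]
ft_force: [-1.1, -0.8, 4.6]
width: 0.0617
grip_force: 39.9
time: 48.38
ee_pos: [0.6858, 0.1082, 0.1325]
eef_rot: [0.98, -0.201, -0.003, 0.005]
ft_force: [-1.3, 0.0, -2.2]
width: 0.0618
grip_force: 39.9
t48.38 p [0.6858 0.1082 0.1325] x [ 0.919 -0.394 -0.004] y [-0.394 -0.919  0.01 ] z [-0.008 -0.008 -1.   ] F [-1.3  0.  -2.2] w0.0618 g39.9
shift units [-10.4   -2.77   0.1 ] turn deg about tool z 72.8 units 9.10 (j7 -2.36)
```

```bash
python3 -m crank '[[[-0.8,-0.22,0],0],[[-0.88,-0.23,0],0],[[-0.88,-0.23,0],0],[[-0.88,-0.23,0],0],[[-0.88,-0.23,0],0],[[-0.88,-0.23,0],0],[[-0.88,-0.23,0],0],[[-0.88,-0.23,0],0],[[-0.88,-0.23,0],0],[[-0.88,-0.23,0],0],[[-0.88,-0.25,0],0],[[-0.8,-0.25,0],0]]' && python3 -m crank '[[[0,0,0],-0.8],[[0,0,0],-1],[[0,0,0],-1],[[0,0,0],-1],[[0,0,0],-1],[[0,0,0],-1],[[0,0,0],-1],[[0,0,0],-1],[[0,0,0],-1],[[0,0,0],-1],[[0,0,0],-1],[[0,0,0],-1]]' && python3 -m crank '[[[0,0,0],-1],[[0,0,0],-0.6],[[0,0,0],0],[[0,0,0],0]]' && python3 -c "
from h import *
go((.4325,.308,.052),-6)"
```

```text
time: 49.88
ee_pos: [0.4422, 0.298, 0.1305]
eef_rot: [0.98, -0.201, -0.004, 0.007]
ft_force: [0.2, 0.4, -1.2]
width: 0.0617
grip_force: 39.9
time: 51.38
ee_pos: [0.4428, 0.2976, 0.1304]
eef_rot: [0.811, 0.584, -0.008, 0.002]
ft_force: [-0.6, -0.3, -2.3]
width: 0.0616
grip_force: 39.9
time: 51.88
ee_pos: [0.4431, 0.2979, 0.1311]
eef_rot: [0.743, 0.669, -0.008, 0.001]
ft_force: [0.8, -0.4, -1.8]
width: 0.0616
grip_force: 39.9
t51.88 p [0.4431 0.2979 0.1311] x [ 0.105  0.994 -0.013] y [ 0.994 -0.106 -0.009] z [-0.01  -0.012 -1.   ] F [ 0.8 -0.4 -1.8] w0.0616 g39.9
shift units [ 0.33 -0.36  2.64] turn deg about tool z -0.1 units -0.01 (j7 -0.77)
```

```bash
python3 -m crank '[[[0.3,-0.36,0.3],0],[[0,0,0.6],0],[[0,0,0.7],0],[[0,0,0.6],0],[[0,0,0.4],0],[[0,0,0],0]]' && python3 -m crank '[[[0,0,0.1],0],[[0,0,0.1],0],[[0,0,0],0]]' && python3 -c "
from h import *
go((.4318,.3073,.040),-6)"
```

```text
time: 52.62
ee_pos: [0.4324, 0.307, 0.0527]
eef_rot: [0.743, 0.669, -0.008, 0.001]
ft_force: [-0.4, 0.0, -2.3]
width: 0.0619
grip_force: 39.9
time: 53.0
ee_pos: [0.4329, 0.3073, 0.0478]
eef_rot: [0.743, 0.669, -0.007, 0.001]
ft_force: [-0.3, -0.6, -2.5]
width: 0.0617
grip_force: 39.9
t53.00 p [0.4329 0.3073 0.0478] x [ 0.103  0.995 -0.012] y [ 0.995 -0.104 -0.008] z [-0.009 -0.011 -1.   ] F [-0.3 -0.6 -2.5] w0.0617 g39.9
shift units [-0.   -0.03  0.26] turn deg about tool z 0.1 units 0.01 (j7 -0.79)
```

```bash
python3 -m crank '[[[0,-0.03,0.08],0],[[0,0,0.06],0],[[0,0,0],0]]' && python3 -m crank '[[[0,0,0.08],0],[[0,0,0],0]]' && python3 -m crank '[[[0,0,0.06],0],[[0,0,0],0]]'
```

```text
time: 53.38
ee_pos: [0.4318, 0.3073, 0.0434]
eef_rot: [0.743, 0.67, -0.007, 0.001]
ft_force: [-0.1, 0.4, -1.7]
width: 0.0618
grip_force: 39.9
time: 53.62
ee_pos: [0.4318, 0.3072, 0.0409]
eef_rot: [0.743, 0.669, -0.007, 0.001]
ft_force: [-0.0, -0.3, -2.3]
width: 0.0616
grip_force: 39.9
time: 53.88
ee_pos: [0.4323, 0.3074, 0.0401]
eef_rot: [0.743, 0.669, -0.007, 0.001]
ft_force: [-1.8, -2.1, 6.9]
width: 0.0619
grip_force: 39.9
```

```bash
python3 -m crank '[[[0,0,-0.03],0],[[0,0,0],0],[[0,0,0],0],[[0,0,-0.6],0],[[0,0,-0.8],0],[[0,0,-0.9],0],[[0,0,-0.9],0],[[-0.5,0.1,-0.7],0],[[-0.9,0.1,0],0],[[-0.9,0.1,0],0],[[-0.9,0.1,0],0],[[-0.9,0.1,0],0]]' 1 && python3 -m crank '[[[-0.95,0.11,0],0],[[-0.95,0.11,0],0],[[-0.95,0.11,0],0],[[-0.95,0.11,0],0],[[-0.95,0.11,0],0],[[-0.95,0.11,0],0],[[-0.95,0.11,0],0],[[-0.95,0.11,0],0],[[-0.95,0.11,0],0],[[-0.95,0.11,0],0],[[-0.95,0.11,0],0],[[-0.9,0.1,0],0]]' && python3 -m crank '[[[-0.5,0.1,0],-0.45],[[0,0,0],-0.45],[[0,0,0],0],[[0,0,0],0]]' && python3 -c "
from h import *
s,_=st();go((.436,-.178,.004),1);snap('wrist','w10.png');snap('top','t10.png')
for yaw in(91.3,):
  c,sn=np.cos(np.radians(yaw)),np.sin(np.radians(yaw))
  for z in(0,.02):
    print(z,np.round(w2px('wrist',[(.436+c*x-sn*y,-.178+sn*x+c*y,z) for x,y in((-.048,.031),(-.048,-.031),(.03,.031),(.03,-.031),(.048,.013),(.048,-.013))],s)).tolist())
a=cv2.imread('pics/w10.png');b=cv2.imread('pics/t10.png')
cv2.imwrite('pics/m10.png',np.hstack([cv2.resize(a[60:300,140:420],None,fx=1.6,fy=1.6),cv2.resize(b[125:255,375:420],(133,384))]))"
```

```text
time: 55.38
ee_pos: [0.4354, 0.184, 0.1599]
eef_rot: [0.743, 0.669, -0.006, 0.001]
ft_force: [0.1, 0.2, 0.1]
width: 0.0867
grip_force: 0.0
time: 56.88
ee_pos: [0.4392, -0.159, 0.1636]
eef_rot: [0.743, 0.669, -0.006, 0.001]
ft_force: [0.1, 0.4, 0.2]
width: 0.0872
grip_force: 0.0
time: 57.38
ee_pos: [0.4406, -0.173, 0.163]
eef_rot: [0.7, 0.714, -0.007, 0.001]
ft_force: [0.3, 0.1, -0.5]
width: 0.087
grip_force: 0.0
t57.38 p [ 0.4406 -0.173   0.163 ] x [-0.021  1.    -0.011] y [ 1.     0.021 -0.009] z [-0.009 -0.011 -1.   ] F [ 0.3  0.1 -0.5] w0.0870 g0.0
t57.38 p [ 0.4406 -0.173   0.163 ] x [-0.021  1.    -0.011] y [ 1.     0.021 -0.009] z [-0.009 -0.011 -1.   ] F [ 0.3  0.1 -0.5] w0.0870 g0.0
shift units [-0.11 -0.11  5.3 ] turn deg about tool z 0.2 units 0.02 (j7 0.30)
0 [[243.0, 242.0], [306.0, 242.0], [240.0, 163.0], [308.0, 163.0], [259.0, 143.0], [288.0, 143.0]]
0.02 [[240.0, 250.0], [307.0, 250.0], [237.0, 167.0], [310.0, 167.0], [258.0, 146.0], [289.0, 146.0]]
```

View pics/m10.png

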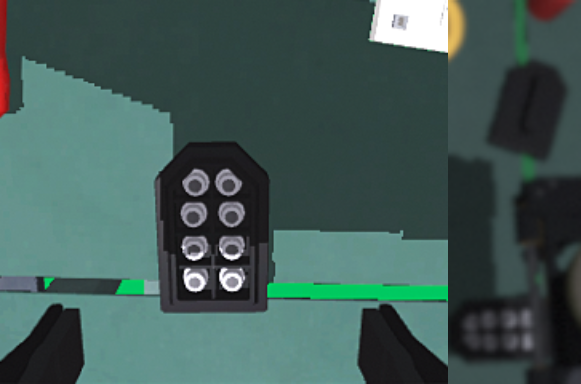

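```bash
python3 -m crank '[[[-0.23,-0.1,0.5],0.02],[[0,0,0.8],0],[[0,0,0.8],0],[[0,0,0.8],0],[[0,0,0.8],0],[[0,0,0.8],0],[[0,0,0.5],0],[[0,0,0.3],0],[[0,0,0],0]]' 1 && python3 -m crank '[[[0,0,0],0],[[0,0,0],0],[[0,0,0],0],[[0,0,0],0]]' 0 40 && python3 -m crank '[[[0,0,-0.5],0],[[0,0,-0.8],0],[[0,0,-0.9],0],[[0,0,-0.9],0],[[0,0,-0.9],0],[[0,0,-0.8],0],[[0,0,-0.3],0],[[0,0,0],0]]' && python3 -c "
from h import *
go((.4318,.3073,.157),-6)"
```

```text
time: 58.6
ee_pos: [0.4359, -0.182, 0.0033]
eef_rot: [0.7, 0.714, -0.008, 0.0]
ft_force: [-0.2, 0.1, 0.4]
width: 0.0871
grip_force: 0.0
time: 59.1
ee_pos: [0.4363, -0.1819, 0.0039]
eef_rot: [0.7, 0.714, -0.007, 0.001]
ft_force: [-1.6, -0.3, 4.4]
width: 0.0617
grip_force: 39.9
time: 60.1
ee_pos: [0.4377, -0.1802, 0.1569]
eef_rot: [0.7, 0.714, -0.007, 0.001]
ft_force: [0.3, -0.7, -2.6]
width: 0.0615
grip_force: 39.9
t60.10 p [ 0.4377 -0.1802  0.1569] x [-0.019  1.    -0.011] y [ 1.     0.019 -0.009] z [-0.009 -0.011 -1.   ] F [ 0.3 -0.7 -2.6] w0.0615 g39.9
shift units [16.25  0.11 -0.18] turn deg about tool z 7.1 units 0.89 (j7 0.32)
```

```bash
python3 -m crank '[[[0.6,0,0],0],[[0.95,0.01,0],0],[[0.95,0.01,0],0],[[0.95,0.01,0],0],[[0.95,0.01,0],0],[[0.95,0.01,0],0],[[0.95,0.01,0],0],[[0.95,0.01,0],0],[[0.95,0.01,0],0],[[0.95,0.01,0],0],[[0.95,0.01,0],0],[[0.95,0,0],0]]' && python3 -m crank '[[[0.95,0,0],0],[[0.95,0,0],0],[[0.95,0,0],0],[[0.95,0,0],0],[[0.95,0,0],0],[[0.45,0,0],0.45],[[0,0,0],0.44],[[0,0,0],0],[[0,0,0],0]]' && python3 -c "
from h import *
go((.4318,.3073,.070),-6)"
```

```text
time: 61.6
ee_pos: [0.4335, 0.1518, 0.1517]
eef_rot: [0.7, 0.714, -0.008, 0.0]
ft_force: [0.8, 0.9, -2.9]
width: 0.062
grip_force: 39.9
time: 62.72
ee_pos: [0.431, 0.3068, 0.1506]
eef_rot: [0.743, 0.669, -0.008, 0.001]
ft_force: [-0.2, 0.2, -2.4]
width: 0.0614
grip_force: 39.9
t62.73 p [0.431  0.3068 0.1506] x [ 0.104  0.995 -0.013] y [ 0.995 -0.104 -0.009] z [-0.01  -0.012 -1.   ] F [-0.2  0.2 -2.4] w0.0614 g39.9
shift units [0.05 0.05 2.69] turn deg about tool z 0.0 units 0.00 (j7 -0.80)
```

```bash
python3 -m crank '[[[0.05,0.05,0.4],0],[[0,0,0.7],0],[[0,0,0.7],0],[[0,0,0.6],0],[[0,0,0.29],0],[[0,0,0],0]]' && python3 -m crank '[[[0,0,0.08],0],[[0,0,0.08],0],[[0,0,0],0]]' && python3 -m crank '[[[0,0,0.07],0],[[0,0,0],0]]' && python3 -m crank '[[[0,0,0.05],0],[[0,0,0],0]]'  && python3 -c "
from h import *
go((.4318,.3073,.060),-6)"
```

```text
time: 63.48
ee_pos: [0.4319, 0.3077, 0.0701]
eef_rot: [0.743, 0.669, -0.008, 0.001]
ft_force: [0.9, 0.3, -2.2]
width: 0.0616
grip_force: 39.9
time: 63.85
ee_pos: [0.4321, 0.3076, 0.0658]
eef_rot: [0.743, 0.669, -0.007, 0.001]
ft_force: [-0.8, 0.1, -3.8]
width: 0.0617
grip_force: 39.9
time: 64.1
ee_pos: [0.432, 0.3076, 0.0636]
eef_rot: [0.743, 0.669, -0.007, 0.001]
ft_force: [0.5, 0.2, -3.1]
width: 0.0614
grip_force: 39.9
time: 64.35
ee_pos: [0.432, 0.3076, 0.062]
eef_rot: [0.743, 0.669, -0.007, 0.001]
ft_force: [-0.5, 0.8, -2.2]
width: 0.0619
grip_force: 39.9
t64.35 p [0.432  0.3076 0.062 ] x [ 0.105  0.994 -0.012] y [ 0.994 -0.105 -0.008] z [-0.009 -0.011 -1.   ] F [-0.5  0.8 -2.2] w0.0619 g39.9
shift units [-0.01 -0.    0.07] turn deg about tool z -0.0 units -0.00 (j7 -0.79)
```

```bash
python3 -m crank '[[[0,0,0.07],0],[[0,0,0],0]]' && python3 -m crank '[[[0,0,0.05],0],[[0,0,0],0]]'
python3 - <<'E'
from h import *
b=cv2.imread('pics/t10.png'); g=b[140:185,378:425].max(2)
m=(g<58).astype(np.uint8); n,l,stt,c=cv2.connectedComponentsWithStats(m)
for i in range(1,n):
    if stt[i,4]>150: print(stt[i],c[i]+[378,140],cv2.minAreaRect(np.argwhere(l==i)[:,::-1].astype(np.float32)))
f=lambda L:[(375+(x-448)/2.956,125+y*130/384) for x,y in L]
mm=lambda L:np.array(L)/1000.
print(fit("top",mm([(-48,31,12),(-48,-31,12),(30,31,12),(30,-31,12),(48,0,12)]),f([(488,143),(540,160),(505,80),(565,84),(535,60)]),x0=(.65,-.22,-.2)))
E
```

```text
time: 64.6
ee_pos: [0.432, 0.3075, 0.06]
eef_rot: [0.743, 0.669, -0.007, 0.001]
ft_force: [0.4, 0.1, -0.6]
width: 0.0616
grip_force: 39.9
time: 64.85
ee_pos: [0.4321, 0.3075, 0.0598]
eef_rot: [0.743, 0.669, -0.007, 0.001]
ft_force: [-5.4, -5.2, 15.1]
width: 0.0616
grip_force: 39.9
[ 10   5  27  34 648] [401.81635802 161.74537037] ((23.952831268310547, 20.91509246826172), (21.840328216552734, 31.73028564453125), 15.945395469665527)
(array([ 0.657285  , -0.22399346]), np.float64(-15.726514225215942), np.float64(1.8502722006324555))
```

```bash
python3 -m crank '[[[0,0,-0.03],0],[[0,0,0],0],[[0,0,0],0],[[0,0,-0.6],0],[[0,0,-0.8],0],[[0,0,-0.9],0],[[0,0,-0.9],0],[[0,0,-0.9],0],[[0,0,-0.9],0],[[0,0,-0.5],0],[[-0.6,0.3,0],0],[[-0.9,0.5,0],0]]' 1 && python3 -m crank '[[[-0.9,0.5,0],0],[[-0.9,0.5,0],0],[[-0.9,0.5,0],0],[[-0.9,0.5,0],0],[[-0.9,0.5,0],0],[[-0.9,0.5,0],0],[[-0.9,0.5,0],0],[[-0.9,0.5,0],0],[[-0.9,0.5,0],0],[[-0.9,0.5,0],0],[[-0.9,0.5,0],0],[[-0.9,0.5,0],0]]' && python3 -m crank '[[[-0.9,0.5,0],0],[[-0.9,0.5,0],0],[[-0.9,0.5,0],0],[[-0.9,0.5,0],0],[[-0.9,0.5,0],0],[[0,0.1,0],1],[[0,0,0],1],[[0,0,0],1],[[0,0,0],1],[[0,0,0],1],[[0,0,0],1],[[0,0,0],1]]' && python3 -m crank '[[[0,0,0],1],[[0,0,0],1],[[0,0,0],1],[[0,0,0],1],[[0,0,0],1],[[0,0,0],0.5],[[0,0,0.8],0],[[0,0,0.8],0],[[0,0,0],0],[[0,0,0],0]]' && python3 -c "
from h import *
s,_=st();go((.657,-.224,.14),-106)"
```

```text
time: 66.35
ee_pos: [0.4526, 0.2607, 0.2239]
eef_rot: [0.743, 0.669, -0.008, 0.001]
ft_force: [-0.3, -1.3, -0.4]
width: 0.0874
grip_force: 0.0
time: 67.85
ee_pos: [0.597, -0.0817, 0.226]
eef_rot: [0.744, 0.668, -0.008, 0.001]
ft_force: [-0.6, -0.9, -0.2]
width: 0.0868
grip_force: 0.0
time: 69.35
ee_pos: [0.6597, -0.2232, 0.227]
eef_rot: [0.971, 0.239, -0.007, 0.004]
ft_force: [-0.7, 0.4, -0.0]
width: 0.0871
grip_force: 0.0
time: 70.6
ee_pos: [0.6604, -0.223, 0.1808]
eef_rot: [0.99, -0.14, -0.004, 0.006]
ft_force: [-0.9, 0.7, 0.2]
width: 0.0869
grip_force: 0.0
t70.60 p [ 0.6604 -0.223   0.1808] x [ 0.961 -0.277 -0.006] y [-0.277 -0.961  0.014] z [-0.009 -0.012 -1.   ] F [-0.9  0.7  0.2] w0.0869 g0.0
t70.60 p [ 0.6604 -0.223   0.1808] x [ 0.961 -0.277 -0.006] y [-0.277 -0.961  0.014] z [-0.009 -0.012 -1.   ] F [-0.9  0.7  0.2] w0.0869 g0.0
shift units [-0.09  0.04  1.36] turn deg about tool z -0.1 units -0.01 (j7 -1.32)
```

```bash
python3 -c "
from h import *
s=snap('wrist','w11.png')
for yaw in(-16,):
  c,sn=np.cos(np.radians(yaw)),np.sin(np.radians(yaw))
  for z in(0,.012,.029):
    print(z,np.round(w2px('wrist',[(.657+c*x-sn*y,-.224+sn*x+c*y,z) for x,y in((-.048,.031),(-.048,-.031),(.03,.031),(.03,-.031),(.048,.013),(.048,-.013),(.03,0),(-.03,0))],s)).tolist())
a=cv2.imread('pics/w11.png')
cv2.imwrite('pics/m11.png',cv2.resize(a[80:290,150:410],None,fx=2.8,fy=2.8,interpolation=2))"
```

```text
0 [[247.0, 234.0], [308.0, 233.0], [245.0, 158.0], [310.0, 157.0], [264.0, 139.0], [292.0, 138.0], [278.0, 157.0], [278.0, 217.0]]
0.012 [[247.0, 238.0], [309.0, 238.0], [244.0, 160.0], [311.0, 159.0], [264.0, 140.0], [292.0, 140.0], [278.0, 159.0], [278.0, 221.0]]
0.029 [[246.0, 245.0], [311.0, 244.0], [243.0, 163.0], [313.0, 163.0], [263.0, 142.0], [293.0, 142.0], [278.0, 163.0], [278.0, 227.0]]
```

View pics/m11.png

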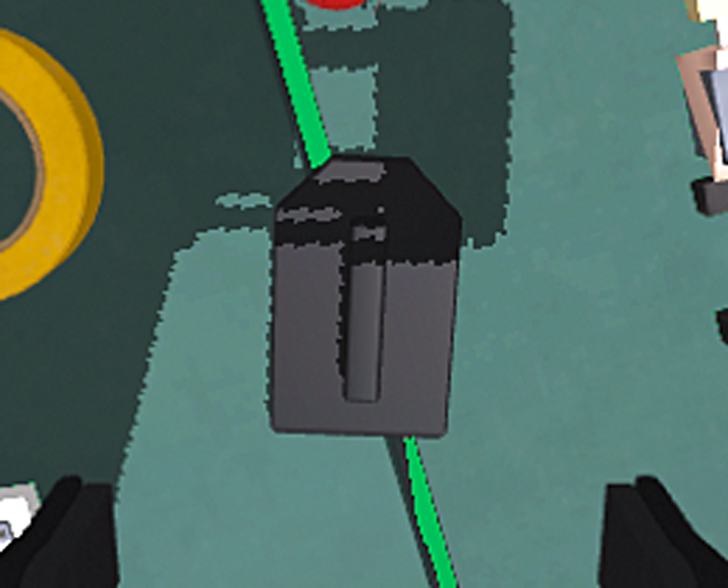

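Run:
```python
from h import *
s=sensors.read_state()
mm=lambda L:np.array(L)/1000.
v=fit("wrist",mm([(-48,31,12),(-48,-31,12),(30,31,12),(30,-31,12),(48,13,12),(48,-13,12),(30,0,29),(-30,0,29)]),[(246.4,233.6),(309.6,235.7),(248.2,154.3),(315,155.7),(268.9,135.7),(295.7,136.4),(282,159),(278.9,222.9)],s,(.65,-.22,-.2)); print(v)
go((v[0][0],v[0][1],.016),v[1]-90)
```

```text
(array([ 0.66033378, -0.22685097]), np.float64(-18.289248549126835), np.float64(0.6695494174352669))
t70.65 p [ 0.6607 -0.2229  0.1812] x [ 0.961 -0.277 -0.005] y [-0.277 -0.961  0.014] z [-0.009 -0.012 -1.   ] F [ 0.6 -0.1  0.3] w0.0866 g0.0
shift units [0.05 0.06 5.51] turn deg about tool z 2.2 units 0.28 (j7 -1.32)
```

```bash
python3 -m crank '[[[0.05,0.06,0.5],0.28],[[0,0,0.9],0],[[0,0,0.9],0],[[0,0,0.9],0],[[0,0,0.9],0],[[0,0,0.7],0],[[0,0,0.4],0],[[0,0,0.18],0],[[0,0,0],0]]' 0.5 && python3 -m crank '[[[0,0,0],0],[[0,0,0],0],[[0,0,0],0],[[0,0,0],0],[[0,0,0],0]]' 0 40 && python3 -m crank '[[[0,0,-0.5],0],[[0,0,-0.8],0],[[0,0,-0.9],0],[[0,0,-0.9],0],[[0,0,-0.9],0],[[0,0,-0.9],0],[[0,0,-0.9],0],[[0,0,-0.9],0],[[0,0,-0.6],0],[[0,0,0],0]]' && python3 -c "
from h import *
go((.4318,.3073,.25),None)"
```

```text
time: 71.78
ee_pos: [0.6603, -0.226, 0.0191]
eef_rot: [0.987, -0.159, -0.004, 0.006]
ft_force: [-0.2, 0.4, -0.5]
width: 0.0436
grip_force: 0.0
time: 72.4
ee_pos: [0.6602, -0.2259, 0.019]
eef_rot: [0.987, -0.159, -0.004, 0.006]
ft_force: [0.5, -0.2, 2.7]
width: 0.0111
grip_force: 40.0
time: 73.65
ee_pos: [0.6626, -0.2239, 0.2398]
eef_rot: [0.987, -0.159, -0.002, 0.006]
ft_force: [0.4, -0.2, -0.8]
width: 0.0114
grip_force: 40.0
t73.65 p [ 0.6626 -0.2239  0.2398] x [ 0.95  -0.313 -0.003] y [-0.313 -0.95   0.013] z [-0.007 -0.012 -1.   ] F [ 0.4 -0.2 -0.8] w0.0114 g40.0
shift units [-12.86 -14.4   -0.5 ]
```

```bash
python3 -m crank '[[[-0.5,-0.56,0],0],[[-0.71,-0.8,0],0],[[-0.71,-0.8,0],0],[[-0.71,-0.8,0],0],[[-0.71,-0.8,0],0],[[-0.71,-0.8,0],0],[[-0.71,-0.8,0],0],[[-0.71,-0.8,0],0],[[-0.71,-0.8,0],0],[[-0.71,-0.8,0],0],[[-0.71,-0.8,0],0],[[-0.71,-0.8,0],0]]' && python3 -m crank '[[[-0.71,-0.8,0],0],[[-0.71,-0.8,0],0],[[-0.71,-0.8,0],0],[[-0.71,-0.8,0],0],[[-0.71,-0.8,0],0],[[-0.71,-0.8,0],0],[[-0.2,-0.2,0],-0.8],[[0,0,0],-0.9],[[0,0,0],-0.9],[[0,0,0],-0.9],[[0,0,0],-0.9],[[0,0,0],-0.9]]' && python3 -m crank '[[[0,0,0],-0.9],[[0,0,0],-0.9],[[0,0,0],-0.9],[[0,0,0],-0.9],[[0,0,0],-0.9],[[0,0,0],-0.9],[[0,0,0],-0.9],[[0,0,0],-0.9],[[0,0,0],-0.28],[[0,0,0],0],[[0,0,0],0]]' && python3 -c "
from h import *
go((.4318,.3073,.110),-6)"
```

```text
time: 75.15
ee_pos: [0.5123, 0.1222, 0.2345]
eef_rot: [0.987, -0.159, -0.004, 0.007]
ft_force: [-0.0, 0.8, -0.9]
width: 0.0114
grip_force: 40.0
time: 76.65
ee_pos: [0.4328, 0.3053, 0.233]
eef_rot: [0.977, 0.211, -0.006, 0.005]
ft_force: [0.2, 0.1, -0.0]
width: 0.0119
grip_force: 40.0
time: 78.03
ee_pos: [0.4331, 0.3055, 0.2336]
eef_rot: [0.744, 0.669, -0.008, 0.001]
ft_force: [0.3, -0.1, -0.4]
width: 0.0115
grip_force: 40.0
t78.03 p [0.4331 0.3055 0.2336] x [ 0.106  0.994 -0.013] y [ 0.994 -0.106 -0.009] z [-0.01  -0.012 -1.   ] F [ 0.3 -0.1 -0.4] w0.0115 g40.0
shift units [ 0.11 -0.01  4.12] turn deg about tool z -0.1 units -0.01 (j7 -0.75)
```

```bash
python3 -m crank '[[[0.11,0,0.5],0],[[0,0,0.8],0],[[0,0,0.8],0],[[0,0,0.8],0],[[0,0,0.7],0],[[0,0,0.5],0],[[0,0,0],0]]' && python3 -m crank '[[[0,0,0.1],0],[[0,0,0.1],0],[[0,0,0.1],0],[[0,0,0],0]]' && python3 -m crank '[[[0,0,0.07],0],[[0,0,0],0]]' && python3 -m crank '[[[0,0,0.07],0],[[0,0,0],0]]' && python3 -c "
from h import *
go((.4318,.3073,.095),-6)"
```

```text
time: 78.9
ee_pos: [0.4319, 0.3071, 0.1098]
eef_rot: [0.743, 0.669, -0.008, 0.001]
ft_force: [0.2, -0.2, -1.1]
width: 0.0114
grip_force: 40.0
time: 79.4
ee_pos: [0.4324, 0.3075, 0.1019]
eef_rot: [0.743, 0.669, -0.007, 0.001]
ft_force: [-0.1, -0.0, -0.6]
width: 0.0116
grip_force: 40.0
time: 79.65
ee_pos: [0.4323, 0.3074, 0.0998]
eef_rot: [0.743, 0.669, -0.007, 0.001]
ft_force: [0.5, -0.2, -0.6]
width: 0.0113
grip_force: 40.0
time: 79.9
ee_pos: [0.4323, 0.3074, 0.0976]
eef_rot: [0.743, 0.669, -0.007, 0.001]
ft_force: [-0.9, -0.5, -0.7]
width: 0.0116
grip_force: 40.0
t79.90 p [0.4323 0.3074 0.0976] x [ 0.105  0.994 -0.012] y [ 0.994 -0.105 -0.008] z [-0.01  -0.011 -1.   ] F [-0.9 -0.5 -0.7] w0.0116 g40.0
shift units [-0.   -0.01  0.09] turn deg about tool z -0.0 units -0.00 (j7 -0.70)
```

```bash
python3 -m crank '[[[0,0,0.06],0],[[0,0,0],0]]' && python3 -m crank '[[[0,0,0.06],0],[[0,0,0],0]]' && python3 -m crank '[[[0,0,0.05],0],[[0,0,0],0],[[0,0,0],0]]'
```

```text
time: 80.15
ee_pos: [0.4323, 0.3074, 0.0959]
eef_rot: [0.743, 0.669, -0.007, 0.001]
ft_force: [0.2, 0.3, -0.4]
width: 0.0115
grip_force: 40.0
time: 80.4
ee_pos: [0.4326, 0.3076, 0.0949]
eef_rot: [0.743, 0.669, -0.007, 0.001]
ft_force: [-3.0, -2.0, 8.5]
width: 0.0114
grip_force: 40.0
time: 80.78
ee_pos: [0.4327, 0.3077, 0.0947]
eef_rot: [0.743, 0.669, -0.007, 0.0]
ft_force: [-7.2, -4.6, 22.4]
width: 0.0115
grip_force: 40.0
```

```bash
python3 -m crank '[[[0,0,-0.07],0],[[0,0,0],0],[[0,0,0],0],[[0,0,-0.4],0],[[0,0,-0.8],0],[[0,0,-0.9],0],[[0,0,-0.9],0],[[0,0,-0.9],0],[[-0.9,0,-0.4],0],[[-0.9,0,0],0],[[-0.9,0,0],0],[[-0.9,0,0],0]]' 0.5 && python3 -m crank '[[[-0.9,0,0],0],[[-0.9,0,0],0],[[-0.9,0,0],0],[[-0.9,0,0],0],[[-0.9,0,0],0],[[-0.9,0,0],0],[[-0.9,0,0],0],[[-0.9,0,0],0],[[0,0,0],0],[[0,0,0],0]]' && python3 -c "
from h import *
st();snap('side','s12.png');snap('top','t12.png')
a=cv2.imread('pics/s12.png');b=cv2.imread('pics/t12.png')
u=w2px('side',[(.432,.307,.05)])[0].astype(int);print(u)
c=cv2.resize(a[u[1]-70:u[1]+60,u[0]-75:u[0]+75],None,fx=3,fy=3,interpolation=2)
d=cv2.resize(b[120:250,180:330],None,fx=2.2,fy=3,interpolation=2)
cv2.imwrite('pics/m12.png',np.hstack([c,d])); print(c.shape,d.shape)"
```

```text
time: 82.28
ee_pos: [0.4223, 0.2005, 0.2259]
eef_rot: [0.743, 0.669, -0.007, 0.001]
ft_force: [-0.2, 0.8, 0.1]
width: 0.0437
grip_force: 0.0
time: 83.52
ee_pos: [0.3995, -0.0132, 0.2278]
eef_rot: [0.743, 0.669, -0.007, 0.001]
ft_force: [0.8, 0.3, 0.0]
width: 0.0435
grip_force: 0.0
t83.53 p [ 0.3995 -0.0132  0.2278] x [ 0.105  0.994 -0.012] y [ 0.994 -0.105 -0.008] z [-0.009 -0.011 -1.   ] F [0.8 0.3 0. ] w0.0435 g0.0
[305 259]
(390, 450, 3) (390, 330, 3)
```

View pics/m12.png

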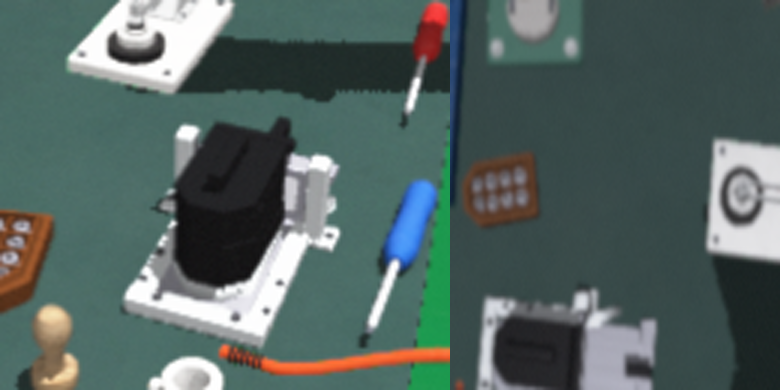

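The side view shows the stack of three trays and the cover level and seated, with the gate down behind the home carrier. No black trays are left on the bench.

```bash
python3 -c "
from bench import r
print(r.close_job())"
```

```text
the job is handed in; nothing more can be done
None
```

I handed the job in at about 84 s: the carrier is home nose first, the gate is down behind it, and the three trays that were there are stacked with the cover on top. The judge's result was not shown.

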